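# Show a ball dose to the verifier lens

### The job

Flip the dose verifier's flat steel cover plate right over, so that it lies flat with its ribbed face up and the lens is open. Then lift the acrylic tray off the chrome rail by its upright steel fin, keeping the loose steel ball in its shallow ceramic pocket, and finish holding the tray level and still in the gripper, not letting go, with the pocket centred over the lens and about 8 cm above it. Leave the other things where they are.

Things in the scene. Friction and masses are not known exactly. Their poses are not given: they have to be found in the camera images.
- hinge (a point): Middle of the cover's hinge line on the dose verifier, a fixed white box 90 (x) x 190 (y) x 40 mm high; this point is 46 mm above the table, over the centre of the box. Axes are the box's: x runs along the hinge line, y from the hinge to the lens half of the box, z up.
- lens (a point): Centre of the verifier's round black lens (36 mm across), looking straight up, 41 mm above the table and 46 mm from the hinge line on the box's +y half; covered by the closed cover plate. Same axes as the hinge point.
- cover (a joint): Angle (rad) of the cover plate about the hinge line: 0 lying flat shut over the lens, 1.57 standing up, 3.14 flipped right over and flat on the other (-y) half of the box, ribbed face up. It starts between 0 and 0.3. Light friction (about 0.05 N m) makes it stay where it is left.
- cover_rod (a point): Grip point on the 10 mm thick steel rod of the cover, a steel plate 82 mm (along the hinge) x 76 x 6 mm. The rod lies in the plate's plane, parallel to the hinge line, 60 mm from it, and sticks 43 mm out past the box's -x side; this point is 23 mm out. Pinch it from above; it turns in the grip as the cover swings. 46 mm above the table when shut or fully flipped. Site x: along the rod.
- tray_handle (a point): Centre (half-way up) of the upright steel fin amid the tray: 12 mm thick (tray x), 36 mm long (tray y), 56 mm high; pinch its 12 mm from above. It is 28 mm above the plate's top. Tray: clear acrylic plate 80 (x) x 160 (y) x 5 mm, about 0.16 kg. Axes: tray's own, z up.
- pocket (a point): Centre of the floor of the tray's shallow round ceramic pocket, at the plate's top surface, 52 mm from the fin's centre along tray +y and 28 mm below it. Inside 39 mm across, rim only 3 mm high and 4 mm wide. Axes as the tray.
- ball_center (a point): Centre of the loose 20 mm steel ball, about 12 g, that lies and rolls in the pocket; its centre is 10 mm above the pocket floor.
- rail_mid (a point): Middle of the fixed rail's base, on the table: two chrome bars 12 mm thick, 44 mm apart, 270 mm long, tops 30 mm above the table, and a 36 mm high end block (75 mm wide) at each end. The tray plate rests on the bars, a runner beneath it (27 mm wide, 8 deep) between them; it slides along and lifts straight up. Axes: y along the rail, z up.
- vial_mid (a point): Bystander: brown glass vial with white cap, 28 mm across, 55 mm high, standing; half-way up.
- dose_cup_mid (a point): Bystander: white ceramic dose cup, 42 mm across, 34 mm high; half-way up.
- bottle_mid (a point): Bystander: brown glass bottle, 44 mm across, 100 mm high; half-way up.
- carton_mid (a point): Bystander: cardboard carton 50 x 110 x 35 mm; its centre.
- spatula_grip (a point): Bystander: lying tablet spatula, 170 mm long; on its handle.
- dish_mid (a point): Bystander: shallow steel dish, 100 mm across, 30 mm high; half-way up.
- ampoule_box_mid (a point): Bystander: white plastic ampoule box 100 x 50 x 40 mm; its centre.
Not all that is in view belongs to the job. Leave any orange look-alike of the part that bears tray_handle alone. Leave any brown look-alike of the part that bears hinge alone.

How it is judged:
By the outcome, as a careful person would: the job done as asked, in the order asked, and still so for the second after the job is handed in, while the arm keeps its last pose, push and grip.
It also fails if it takes over 64 s, if anything falls off the work surface, if the arm or the gripper's body presses on something with over 40 N, if the wrist force passes 120 N, or if a joint passes its speed limit or range.

### The arm

A 6-joint arm with a two-finger parallel gripper is mounted at the origin on the work surface. World frame = base frame: x ahead of the robot, y to its left, z up, the work surface at z = 0. Lengths are in m, angles in degrees, forces in N, time in s.
With the tool pointing down it reaches from about 0.4 to 0.825 m from the base axis. Payload 7 kg.
Tool frame: the origin (TCP) lies midway between the tips of the shut fingers; the grasp point (between the pads) lies 19 mm behind it (grip_depth is the distance from the TCP to the grasp point, in m); z points along the fingers, y is the direction in which the jaws open and shut (so a half turn about z gives the same grasp; the last joint's range is limited). The gripper opens to 88 mm and grips with 3 to 60 N. Pads are 19 mm wide; open, the fingers measure 130 mm over their backs; the gripper's body (78 mm by 193 mm) begins 47 mm behind the grasp point.
Start: joints at [81.767, 20.546, 0.682, 0, -70.136, -16.507], TCP at [0.282, 0.613, 0.227] pointing down, gripper open.
Joint ranges: [-176.03, 176.03], [-82.01, 121.73], [-58.28, 71.71], [-173.87, 95.51], [-174.79, -0.11], [-173.66, 173.66]. Speed limits (degrees/s): [136.94, 136.94, 172.46, 180, 180, 180].

### API

Orientations are given as [roll, pitch, yaw] about the fixed x, y, z axes, in that order (R = Rz(yaw) Ry(pitch) Rx(roll)).
In Python, from plant import * gives the robot as it stands.
- The arm moves only by the shell command python3 -m inch 'ROWS'. ROWS is JSON, a list of rows, each an object of numbers: "ax", "ay", "az": the turn, a rotation vector about the tool's x, y, z in degrees; "dx", "dy", "dz": the shift along the tool's x, y, z in mm; "fingers": the finger opening in mm, from 0 to 87.6. In form: [{"ax": .., "ay": .., "az": .., "dx": .., "dy": .., "dz": .., "fingers": ..}, ...]. A call has 1 to 8 rows; each row is the pose to reach, as a shift and turn from the pose commanded when the call began, along the tool's axes at that moment; what a row does not reach only later rows make up. A row lasts 1/8 s, in which the tool goes at most 62.5 mm and 10.7 degrees, less where a joint would pass 70% of its speed; a pose out of reach is approached as far as the arm can. A call with a gripper value outside its range is refused whole. The fingers move at their own pace and stop on an object; the grip force is fixed at half the most. Time passes only in rows, so rows that repeat a pose let the fingers close. It gives the time, the measured TCP pose, the force and the opening at its end, in the units of the state.
- get_obs(): the state, without advancing time (a new reading comes with each control period).
- snapshot(name): name is "scene" or "top" or "wrist"; returns a dict with "image" (480x640x3 uint8, red, green, blue), "fx", "fy", "cx", "cy" (pixels), "k1" (the pictures are not rectified: a ray, as slopes to the right and down, at radius r is drawn at 1 + k1 r^2 times it, then the intrinsics apply), "rvec" (rotation vector, rad) and "tvec" (3), from world to camera coordinates, as OpenCV has them. Camera axes: x right, y down, z forward; pixel columns grow to the right and rows downward; lengths in m; the calibration is good to about 2 mm. A picture is of the moment at which its call begins. There is no depth.
- close_job(): hands the job in, once; it reports no verdict.
Trained networks look in the newest picture that a camera, given by its name, has taken for a name from the list of things; names that differ only in an ending like _2 or _b are one class to them, and where a whole thing is asked for, a point or a joint stands for the part that bears it (a point fixed in the world has none). Each returns a list of dicts, best first, with "score" (0 to 1); they miss things now and then, are a little off and sometimes report something else, mostly with a low value. They report only what shows in the picture. A call takes as long as a camera call. They do not tell look-alikes from the thing itself.
- search_frame(target, camera): "bbox" ([centre column, centre row, width, height] in pixels, round what is visible of it).
- trace(target, camera): "mask" (480x640 bool, what is visible of it) and "bbox" ([centre column, centre row, width, height] in pixels, round what is visible of it).
- landmark_of(target, camera): "position" ([column, row] in pixels: a listed point, or the origin of a listed thing).
The state is a dict: "clock": time; "joint_pos": joint angles; "qvel": joint speeds; "tau": joint torques, N m; "tool_pos": TCP position; "orientation": TCP orientation; "force": force on the tool from outside, world axes, zero at the start; "moment": the same for the moment, N m; "opening": finger opening in m.
Only numpy, scipy, OpenCV 4.12 (cv2) and the standard library are available. Lean on these libraries where they do the work, as an engineer would, in place of code of your own. Each camera call takes 0.05 s, during which the arm holds its last target.

## Working session

There is one attempt and no reset: what is moved stays moved. The work goes in short steps, Python scripts to look and compute and a shell command to move; the robot and the scene stay as the last step left them, time stands still between calls to the robot, and variables do not carry over. Pictures are saved under pics/ and viewed, and the job is handed in when it is done.

```bash
ls; mkdir -p pics; cat > h.py <<'E'
import numpy as np, cv2
from plant import *
from scipy.spatial.transform import Rotation as R
def snap(cam,name=None):
    s=snapshot(cam)
    if name: cv2.imwrite('pics/'+name+'.png',s['image'][:,:,::-1])
    return s
def ray(s,px):
    u=np.array([(px[0]-s['cx'])/s['fx'],(px[1]-s['cy'])/s['fy']])
    rd=np.linalg.norm(u);r=rd
    for _ in range(30): r=rd/(1+s['k1']*r*r)
    u=u*(r/rd if rd>0 else 1)
    Rm=cv2.Rodrigues(np.array(s['rvec'],float))[0];t=np.array(s['tvec'],float)
    return -Rm.T@t, Rm.T@np.array([u[0],u[1],1.])
def atz(s,px,z):
    c,d=ray(s,px); return c+d*(z-c[2])/d[2]
def proj(s,p):
    Rm=cv2.Rodrigues(np.array(s['rvec'],float))[0];q=Rm@np.array(p)+np.array(s['tvec'],float)
    u=q[:2]/q[2];u=u*(1+s['k1']*(u@u)); return np.array([u[0]*s['fx']+s['cx'],u[1]*s['fy']+s['cy']])
def tri(obs):
    A=np.zeros((3,3));b=np.zeros(3)
    for s,px in obs:
        c,d=ray(s,px);d=d/np.linalg.norm(d);P=np.eye(3)-np.outer(d,d);A+=P;b+=P@c
    return np.linalg.solve(A,b)
E
python3 - <<'E'
from h import *
print(get_obs())
Z=dict(hinge=.046,lens=.041,cover_rod=.046,tray_handle=None,pocket=.035,ball_center=.045,rail_mid=0)
for c in ['scene','top','wrist']:
    s=snap(c,c+'0'); print(c,(-cv2.Rodrigues(s['rvec'])[0].T@s['tvec']).round(3))
    for t in Z:
        for r in landmark_of(t,c)[:3]:
            z=Z[t] if Z[t] is not None else .063
            print(t,round(r['score'],2),np.round(r['position'],1),atz(s,r['position'],z).round(4))
E
```

```text
pics
{'clock': 0.0, 'joint_pos': array([ 8.17668251e+01,  2.05897775e+01,  6.33769207e-01, -1.75507612e-02,
       -7.01362946e+01, -1.65063351e+01]), 'qvel': array([ 0.05161155, -0.02688642,  0.01049795, -0.00986541, -0.03887914,
       -0.09642872]), 'tau': array([ 5.00635906e-04, -5.82717168e+01,  2.93061858e+01,  6.99752882e+00,
        6.89646535e-03, -1.58378393e-04]), 'tool_pos': array([0.28232436, 0.61258572, 0.22564945]), 'orientation': array([ 1.79906813e+02, -1.04083737e-02, -2.47454783e+01]), 'force': array([ 0.11749363, -0.13667529,  0.46331225]), 'moment': array([-0.00988743, -0.06419181,  0.03965996]), 'opening': 0.08753730542989664}
scene [ 1.143 -0.293  0.94 ]
hinge 0.72 [389.6 223.8] [0.5499 0.1971 0.046 ]
hinge 0.62 [414.8 150.4] [0.3587 0.3929 0.046 ]
lens 0.74 [403.8 215.6] [0.5393 0.2442 0.041 ]
lens 0.61 [422. 140.] [0.3269 0.4384 0.041 ]
lens 0.37 [495.4 208.7] [0.6181 0.4608 0.041 ]
cover_rod 0.95 [402.8 126.2] [0.2589 0.418  0.046 ]
cover_rod 0.68 [387.6 195.7] [0.47   0.2399 0.046 ]
cover_rod 0.66 [333.  326.5] [ 0.7322 -0.047   0.046 ]
tray_handle 0.7 [197
[... 578 characters left out ...]
.92 [170.3 344.8] [0.2649 0.4136 0.046 ]
cover_rod 0.67 [237.9 268.7] [0.4747 0.2396 0.046 ]
tray_handle 0.78 [400.  322.2] [ 0.3377 -0.1999  0.063 ]
tray_handle 0.75 [409.  243.1] [ 0.5516 -0.2266  0.063 ]
pocket 0.95 [420.1 327. ] [ 0.3258 -0.2597  0.035 ]
pocket 0.79 [386.4 241.3] [ 0.5607 -0.1687  0.035 ]
pocket 0.46 [158.4 224.6] [0.5967 0.4745 0.035 ]
ball_center 0.45 [392.1 239.6] [ 0.5639 -0.1832  0.045 ]
ball_center 0.44 [390.7 238.4] [ 0.5672 -0.1793  0.045 ]
rail_mid 0.76 [400.5 245.5] [ 0.5557 -0.2144  0.    ]
wrist [0.355 0.579 0.385]
hinge 0.83 [519.1  34.1] [0.3534 0.3925 0.046 ]
lens 0.97 [479.4  72.5] [0.3371 0.4332 0.041 ]
cover_rod 0.82 [518.  139.6] [0.2684 0.4205 0.046 ]
```

View pics/scene0.png

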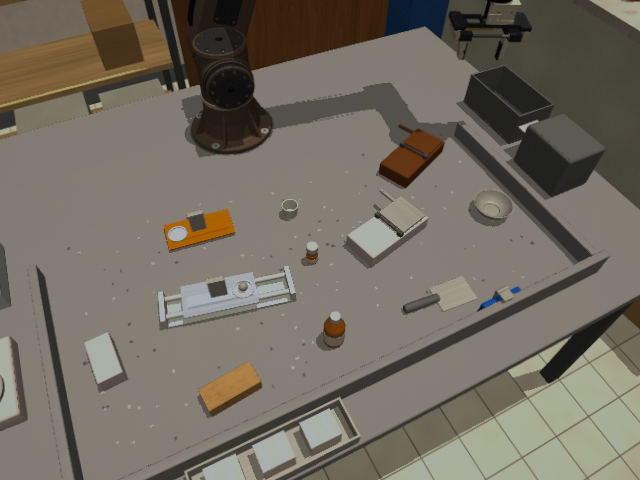

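View pics/top0.png

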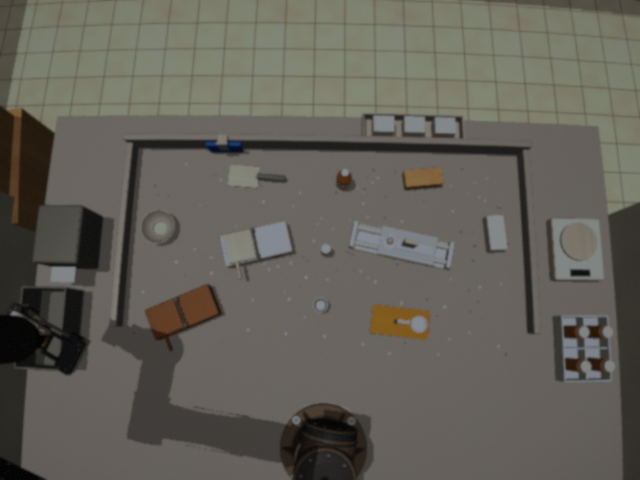

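View pics/wrist0.png

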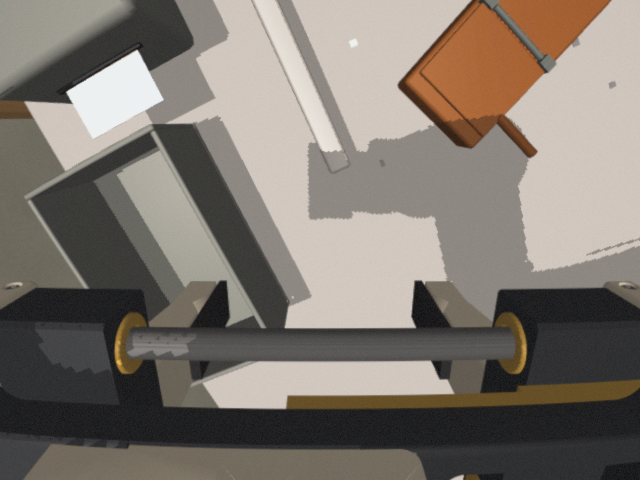

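The white verifier is at about (390,222) in the scene picture. The orange tray at (198,228) and the brown verifier at (412,157) are look-alikes. The acrylic tray on its rail is at about (225,292), with the ball at (243,286). I'll compute a look-and-pregrasp pose over the rod.

```bash
cat >> h.py <<'E'
def delta(p,yaw,p0=None,rpy0=None):
    o=get_obs()
    p0=o['tool_pos'] if p0 is None else np.array(p0)
    R0=R.from_euler('xyz',o['orientation'] if rpy0 is None else rpy0,degrees=True)
    R1=R.from_euler('xyz',[180,0,yaw],degrees=True)
    return dict(a=(R0.inv()*R1).as_rotvec(degrees=True).round(2),d=(R0.inv().apply(np.array(p)-p0)*1000).round(1))
E
python3 - <<'E'
from h import *
print(delta([.4725,.2395,.2],12.7,[.282,.613,.227],[180,0,-24.745]))
s=snap('top')
for t in ['vial_mid','dose_cup_mid','bottle_mid']:
    for r in landmark_of(t,'top')[:2]: print(t,round(r['score'],2),np.round(r['position']),atz(s,r['position'],.025).round(3))
E
```

```text
{'a': array([  0.  ,   0.  , -37.44]), 'd': array([329.3, 259.5,  27. ])}
vial_mid 0.69 [328. 252.] [ 0.529 -0.007  0.025]
dose_cup_mid 0.46 [320. 306.] [0.378 0.013 0.025]
bottle_mid 0.75 [344. 179.] [ 0.744 -0.049  0.025]
```

```bash
python3 -m inch '[{"dx":30,"dy":24,"dz":2,"az":-4},{"dx":75,"dy":59,"dz":6,"az":-9},{"dx":120,"dy":95,"dz":10,"az":-14},{"dx":165,"dy":130,"dz":14,"az":-19},{"dx":210,"dy":165,"dz":18,"az":-24},{"dx":255,"dy":201,"dz":21,"az":-29},{"dx":300,"dy":236,"dz":25,"az":-34},{"dx":329,"dy":259,"dz":27,"az":-37.4}]'; python3 -m inch '[{"dx":0},{"dx":0}]'
python3 - <<'E'
from h import *
s=snap('wrist','w1'); t=snap('top','t1')
for n,z in dict(hinge=.046,lens=.041,cover_rod=.046).items():
  for c,q in (('wrist',s),('top',t)):
    for r in landmark_of(n,c)[:2]: print(n,c,round(r['score'],2),np.round(r['position'],1),atz(q,r['position'],z).round(4))
E
```

```text
hinge wrist 0.94 [515.7  30.4] [0.3574 0.3944 0.046 ]
hinge top 0.78 [257.7 241.6] [0.5511 0.1883 0.046 ]
hinge top 0.65 [180.3 313. ] [0.3506 0.3914 0.046 ]
lens wrist 0.75 [476.8  75.7] [0.3355 0.4363 0.041 ]
lens top 0.67 [166.  318.2] [0.3355 0.4316 0.041 ]
lens top 0.6 [236.7 248.2] [0.5323 0.2466 0.041 ]
cover_rod wrist 0.79 [518.6 140. ] [0.2678 0.4201 0.046 ]
cover_rod top 0.85 [240.1 270.1] [0.471  0.2334 0.046 ]
cover_rod top 0.73 [169.  342.8] [0.2701 0.4175 0.046 ]$[0]: bad value
$[0]: bad value
```

View pics/w1.png

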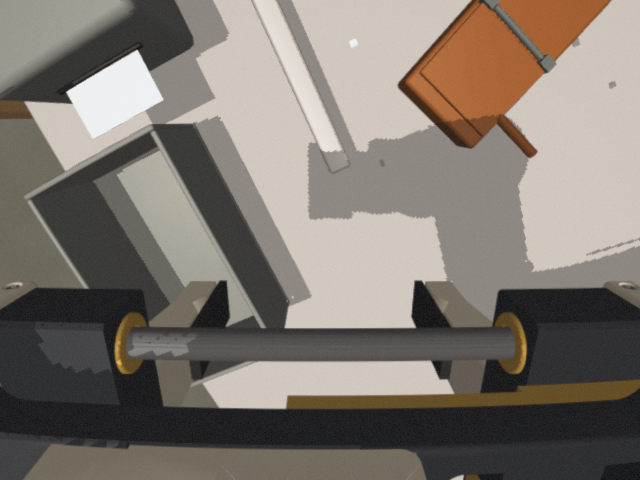

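The rows were refused, and the picture is unchanged. They probably need all the keys.

```bash
python3 -m inch '[{"ax":0,"ay":0,"az":-4,"dx":30,"dy":24,"dz":2,"fingers":87},{"ax":0,"ay":0,"az":-9,"dx":75,"dy":59,"dz":6,"fingers":87},{"ax":0,"ay":0,"az":-14,"dx":120,"dy":95,"dz":10,"fingers":87},{"ax":0,"ay":0,"az":-19,"dx":165,"dy":130,"dz":14,"fingers":87},{"ax":0,"ay":0,"az":-24,"dx":210,"dy":165,"dz":18,"fingers":87},{"ax":0,"ay":0,"az":-29,"dx":255,"dy":201,"dz":21,"fingers":87},{"ax":0,"ay":0,"az":-34,"dx":300,"dy":236,"dz":25,"fingers":87},{"ax":0,"ay":0,"az":-37.4,"dx":329,"dy":259,"dz":27,"fingers":87}]' && python3 -m inch '[{"ax":0,"ay":0,"az":0,"dx":0,"dy":0,"dz":0,"fingers":50},{"ax":0,"ay":0,"az":0,"dx":0,"dy":0,"dz":0,"fingers":50},{"ax":0,"ay":0,"az":0,"dx":0,"dy":0,"dz":0,"fingers":50}]'
python3 - <<'E'
from h import *
s=snap('wrist','w2'); t=snap('top','t2'); u=snap('scene','s2')
for n,z in dict(hinge=.046,lens=.041,cover_rod=.046).items():
  for c,q in (('wrist',s),('top',t),('scene',u)):
    for r in landmark_of(n,c)[:2]: print(n,c,round(r['score'],2),np.round(r['position'],1),atz(q,r['position'],z).round(4))
E
```

```text
clock: 2.8
tool_pos: [0.4735, 0.2379, 0.1997]
orientation: [-180.0, -0.0, 12.7]
force: [0.4, 0.2, -0.1]
opening: 0.0868
clock: 3.18
tool_pos: [0.4727, 0.2409, 0.1997]
orientation: [-180.0, -0.0, 12.7]
force: [0.2, -0.3, -0.2]
opening: 0.0626
hinge wrist 0.93 [390.1 141.7] [0.5492 0.1987 0.046 ]
hinge wrist 0.91 [140.8 299.9] [0.3566 0.3903 0.046 ]
hinge top 0.93 [178.6 311.5] [0.3545 0.3963 0.046 ]
hinge top 0.62 [255.6 240.8] [0.5532 0.1942 0.046 ]
hinge scene 0.96 [416.5 148.1] [0.3529 0.4021 0.046 ]
hinge scene 0.57 [389.  223.8] [0.5492 0.1958 0.046 ]
lens wrist 0.68 [337.7 143.8] [0.5376 0.2402 0.041 ]
lens top 0.92 [236.5 247.4] [0.5346 0.2472 0.041 ]
lens top 0.75 [165.1 315.7] [0.3422 0.4345 0.041 ]
lens scene 0.97 [418.4 142.6] [0.3317 0.4233 0.041 ]
lens scene 0.92 [405.7 214.8] [0.5392 0.2497 0.041 ]
cover_rod wrist 0.76 [323.6 226.4] [0.4661 0.2361 0.046 ]
cover_rod top 0.91 [170.8 344. ] [0.267  0.4124 0.046 ]
cover_rod top 0.44 [239.7 269. ] [0.474  0.2346 0.046 ]
cover_rod scene 0.64 [389.9 192.6] [0.4635 0.2505 0.046 ]
cover_rod scene 0.43 [244.1 285.8] [ 0.5629 -0.1734  0.046 ]
```

View pics/w2.png

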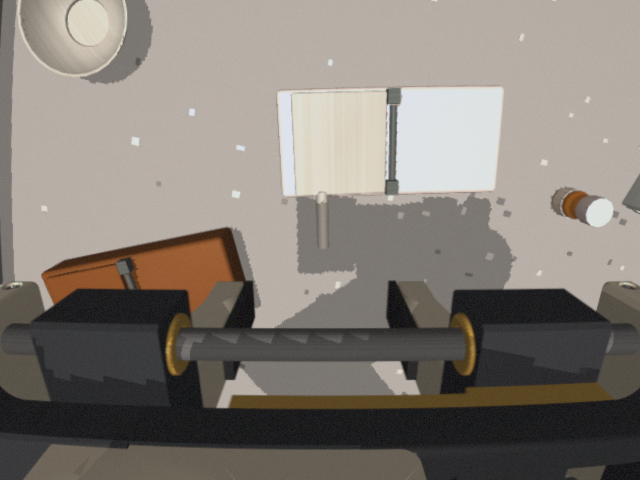

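The wrist picture shows the white verifier box with top corners at about (278,91), (502,87), (497,191) and (285,195). The hinge ends are at (393,96) and (391,188), and the rod runs from (322,195) to (323,248). I'll refine the box pose and cover angle from these.

```bash
python3 - <<'E'
from h import *
s=snap('wrist');im=s['image']
C=[atz(s,p,.040) for p in [(278,91),(502,87),(497,191),(285,195)]]
C=np.array(C);print(C.round(4),C.mean(0).round(4))
print('len',[np.linalg.norm(C[i]-C[(i+1)%4]).round(4) for i in range(4)])
d=(C[0]+C[3]-C[1]-C[2])[:2];yy=np.degrees(np.arctan2(d[1],d[0]));print('ydir',yy)
H=[atz(s,p,.046)for p in [(393,96),(391.5,188)]];h=(H[0]+H[1])/2;print('hinge',h,'xdir',np.degrees(np.arctan2(*(H[0]-H[1])[1::-1])))
c=C.mean(0); 
for hc in (c,h):
  th=np.radians(yy-90);x=np.array([np.cos(th),np.sin(th)]);y=np.array([-x[1],x[0]])
  for phi in (0,.1,.2,.3):
    out=[]
    for px in (-.0455,-.068,-.088):
      P=np.r_[hc[:2]+px*x+.06*np.cos(phi)*y,.046+.06*np.sin(phi)]
      out.append(proj(s,P).round(1))
    print(phi,out,P.round(4))
cv2.imwrite('pics/w2z.png',cv2.resize(im[70:270,260:520],None,fx=3,fy=3,interpolation=cv2.INTER_CUBIC)[:,:,::-1])
u=snap('scene');cv2.imwrite('pics/s2z.png',cv2.resize(u['image'][170:270,330:450],None,fx=5,fy=5,interpolation=cv2.INTER_CUBIC)[:,:,::-1])
E
```

```text
[[0.5682 0.2965 0.04  ]
 [0.6138 0.1177 0.04  ]
 [0.5304 0.0923 0.04  ]
 [0.4851 0.2741 0.04  ]] [0.5494 0.1951 0.04  ]
len [np.float64(0.1844), np.float64(0.0872), np.float64(0.1873), np.float64(0.0861)]
ydir 104.13835390386427
hinge [0.54849948 0.19562519 0.046     ] xdir 14.629578835948196
0 [array([322. , 198.2]), array([322.6, 223.4]), array([323.1, 245.1])] [0.4494 0.2318 0.046 ]
0.1 [array([322.4, 199.6]), array([323. , 225.3]), array([323.5, 247.2])] [0.4495 0.2315 0.052 ]
0.2 [array([323.5, 201. ]), array([324.1, 227.1]), array([324.6, 249.4])] [0.4497 0.2307 0.0579]
0.3 [array([325.4, 202.4]), array([325.9, 229. ]), array([326.4, 251.7])] [0.45   0.2292 0.0637]
0 [array([321.2, 199. ]), array([321.8, 224.3]), array([322.4, 245.9])] [0.4485 0.2323 0.046 ]
0.1 [array([321.6, 200.4]), array([322.2, 226.1]), array([322.7, 248. ])] [0.4486 0.232  0.052 ]
0.2 [array([322.7, 201.9]), array([323.3, 228. ]), array([323.8, 250.3])] [0.4488 0.2312 0.0579]
0.3 [array([324.5, 203.3]), array([325.1, 229.8]), array([325.6, 252.5])] [0.4492 0.2297 0.0637]
```

View pics/w2z.png

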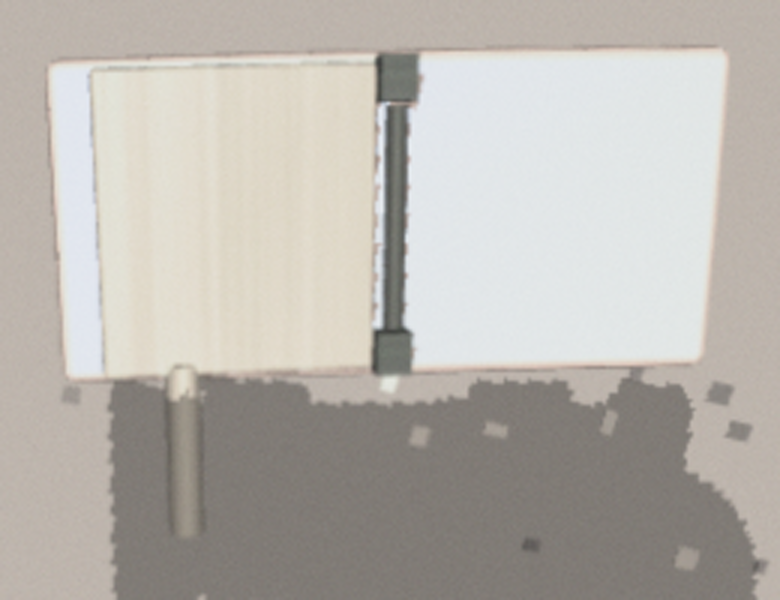

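View pics/s2z.png

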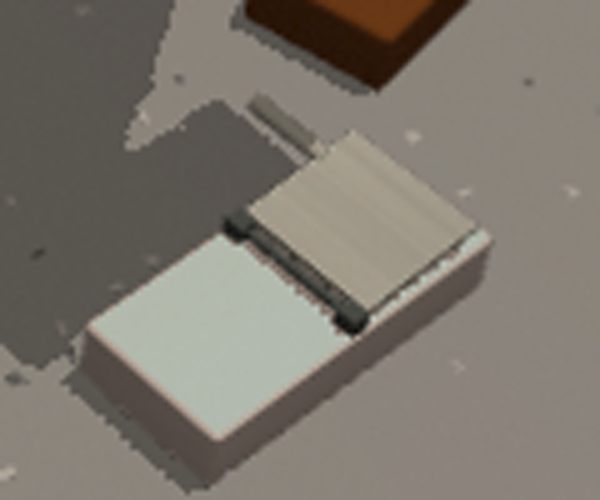

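```bash
python3 - <<'E'
from h import *
u=snap('scene');t=snap('top','t3')
hc=np.array([.5495,.1952]);th=np.radians(14.1);x=np.array([np.cos(th),np.sin(th)]);y=np.array([-x[1],x[0]])
for n,q in(('scene',u),('top',t)):
  for phi in (0,.1,.2,.3):
    f=lambda px,r:proj(q,np.r_[hc+px*x+r*np.cos(phi)*y,.046+r*np.sin(phi)]).round(1)
    print(n,phi,'rodend',f(-.088,.06),'platefar',f(.041,.077),f(-.041,.077))
cv2.imwrite('pics/t3z.png',cv2.resize(t['image'][210:290,210:310],None,fx=6,fy=6,interpolation=cv2.INTER_CUBIC)[:,:,::-1])
x0=hc-.068*x+.06*y; print(x0, hc-.068*x-.06*y)
print(delta([x0[0],x0[1],.2],14.1,[.4725,.2395,.2],[180,0,12.7]))
E
```

```text
scene 0 rodend [380.6 191.3] platefar [423.7 218.3] [399.  198.8]
scene 0.1 rodend [380.8 189.6] platefar [424.2 216.2] [399.3 196.7]
scene 0.2 rodend [380.8 188.1] platefar [424.4 214.4] [399.4 194.8]
scene 0.3 rodend [380.6 186.8] platefar [424.5 212.7] [399.3 193. ]
top 0 rodend [240.3 277.9] platefar [225.1 234.1] [230.8 262.7]
top 0.1 rodend [240.  277.7] platefar [224.7 233.5] [230.4 262.3]
top 0.2 rodend [240.  277.4] platefar [224.6 232.9] [230.3 261.8]
top 0.3 rodend [240.1 277. ] platefar [224.7 232.2] [230.5 261.2]
[0.4689318 0.2368265] [0.4981656  0.12044186]
{'a': array([ 0. ,  0. , -1.4]), 'd': array([-4.1,  1.8,  0. ])}
```

View pics/t3z.png

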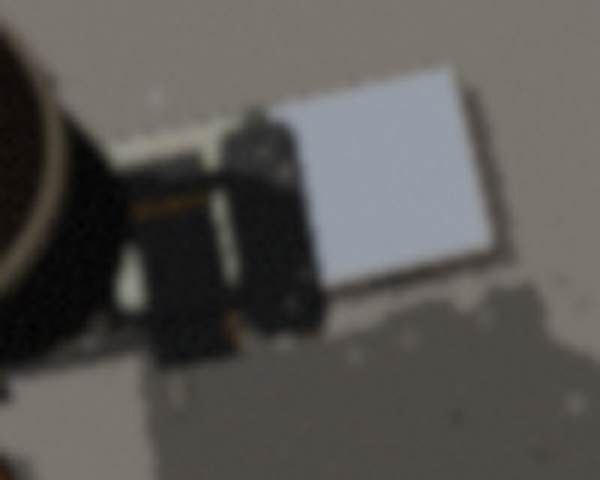

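Cover angle ≈ 0.1 rad, so the rod is at z≈0.051. I'll descend and close on it.

```bash
python3 -m inch '[{"ax":0,"ay":0,"az":-1.4,"dx":-4,"dy":2,"dz":20,"fingers":50},{"ax":0,"ay":0,"az":-1.4,"dx":-4,"dy":2,"dz":55,"fingers":50},{"ax":0,"ay":0,"az":-1.4,"dx":-4,"dy":2,"dz":95,"fingers":50},{"ax":0,"ay":0,"az":-1.4,"dx":-4,"dy":2,"dz":130,"fingers":50},{"ax":0,"ay":0,"az":-1.4,"dx":-4,"dy":2,"dz":155,"fingers":50},{"ax":0,"ay":0,"az":-1.4,"dx":-4,"dy":2,"dz":168,"fingers":50},{"ax":0,"ay":0,"az":-1.4,"dx":-4,"dy":2,"dz":168,"fingers":50},{"ax":0,"ay":0,"az":-1.4,"dx":-4,"dy":2,"dz":168,"fingers":50}]'
python3 - <<'E'
from h import *
s=snap('wrist','w4'); print(landmark_of('cover_rod','wrist')[:1])
print(proj(s,[.469,.237,.051]))
E
```

```text
clock: 4.97
tool_pos: [0.4701, 0.2378, 0.0325]
orientation: [-180.0, -0.1, 14.1]
force: [0.5, -0.3, -0.2]
opening: 0.0504
[{'position': [316.5, 321.7], 'score': 0.66}]
[320.47991793 320.55847569]
```

View pics/w4.png

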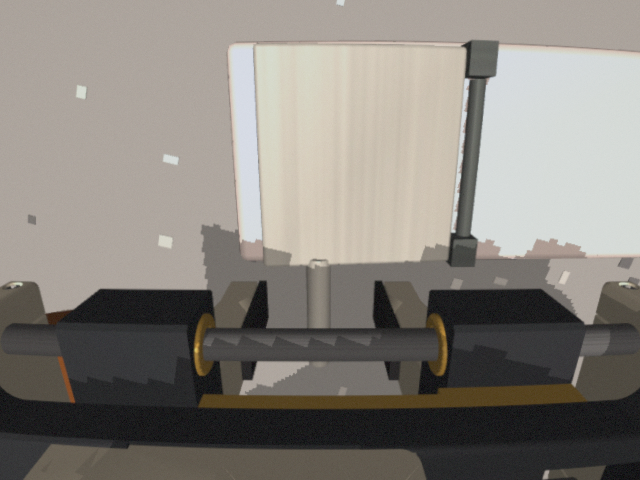

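The rod at column 318 sits midway between the pads (268 and 373). Closing.

```bash
python3 -m inch '[{"ax":0,"ay":0,"az":0,"dx":0,"dy":0,"dz":0,"fingers":4},{"ax":0,"ay":0,"az":0,"dx":0,"dy":0,"dz":0,"fingers":4},{"ax":0,"ay":0,"az":0,"dx":0,"dy":0,"dz":0,"fingers":4},{"ax":0,"ay":0,"az":0,"dx":0,"dy":0,"dz":0,"fingers":4},{"ax":0,"ay":0,"az":0,"dx":0,"dy":0,"dz":0,"fingers":4},{"ax":0,"ay":0,"az":0,"dx":0,"dy":0,"dz":0,"fingers":4},{"ax":0,"ay":0,"az":0,"dx":0,"dy":0,"dz":0,"fingers":4},{"ax":0,"ay":0,"az":0,"dx":0,"dy":0,"dz":0,"fingers":4}]'
python3 - <<'E'
from h import *
o=get_obs();print(o['clock'],o['tool_pos'],o['force'],o['opening'])
r=.06;p0=.1
for p in np.linspace(p0,np.pi,20):
    print(round(p,2),'dy',round(1000*r*(np.cos(p0)-np.cos(p)),1),'dz',round(-1000*r*(np.sin(p)-np.sin(p0)),1))
E
```

```text
clock: 6.08
tool_pos: [0.4693, 0.2383, 0.0316]
orientation: [-179.9, -0.0, 14.1]
force: [-3.9, 5.0, -0.7]
opening: 0.0091
6.075 [0.46928971 0.23829125 0.03156437] [-3.94444402  4.98649484 -0.67631008] 0.009109161450399129
0.1 dy 0.0 dz -0.0
0.26 dy 1.7 dz -9.4
0.42 dy 4.9 dz -18.5
0.58 dy 9.5 dz -26.9
0.74 dy 15.4 dz -34.5
0.9 dy 22.4 dz -41.0
1.06 dy 30.4 dz -46.4
1.22 dy 39.1 dz -50.4
1.38 dy 48.4 dz -52.9
1.54 dy 57.9 dz -54.0
1.7 dy 67.5 dz -53.5
1.86 dy 76.9 dz -51.5
2.02 dy 85.8 dz -48.0
2.18 dy 94.1 dz -43.2
2.34 dy 101.5 dz -37.1
2.5 dy 107.8 dz -29.9
2.66 dy 112.9 dz -21.7
2.82 dy 116.7 dz -12.9
2.98 dy 118.9 dz -3.6
3.14 dy 119.7 dz 6.0
```

Holding the rod at a 9.1 mm opening. I'll swing it along the arc.

```bash
python3 -m inch '[{"ax":0,"ay":0,"az":0,"dx":0,"dy":0.5,"dz":-4,"fingers":4},{"ax":0,"ay":0,"az":0,"dx":0,"dy":1.7,"dz":-9.4,"fingers":4},{"ax":0,"ay":0,"az":0,"dx":0,"dy":4.9,"dz":-18.5,"fingers":4},{"ax":0,"ay":0,"az":0,"dx":0,"dy":9.5,"dz":-26.9,"fingers":4},{"ax":0,"ay":0,"az":0,"dx":0,"dy":15.4,"dz":-34.5,"fingers":4},{"ax":0,"ay":0,"az":0,"dx":0,"dy":22.4,"dz":-41,"fingers":4}]'
python3 - <<'E'
from h import *
snap('scene','s5')
E
```

```text
clock: 6.82
tool_pos: [0.4742, 0.2197, 0.0741]
orientation: [-179.6, -0.1, 14.1]
force: [-20.9, 18.9, 18.7]
opening: 0.0087
```

View pics/s5.png

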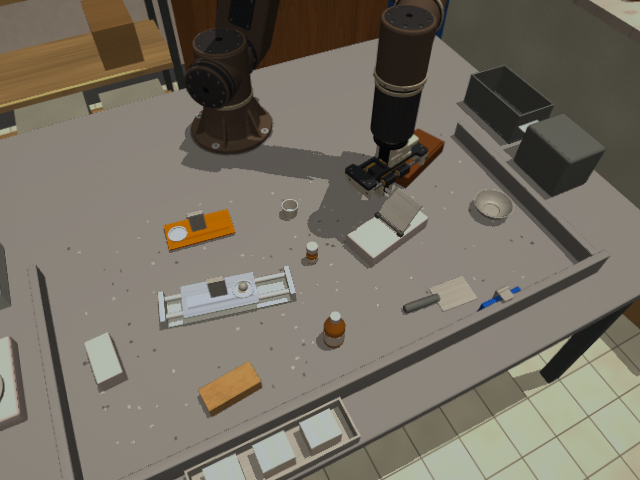

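The cover is rising, but about 30 N acts radially outward, so my arc is slightly inside the true one. I'll settle and shift outward a little.

```bash
python3 -m inch '[{"ax":0,"ay":0,"az":0,"dx":-1,"dy":-2,"dz":-2,"fingers":4},{"ax":0,"ay":0,"az":0,"dx":-1,"dy":-2,"dz":-2,"fingers":4}]'; python3 -c "
from h import *
s=snap('wrist','w6')"
```

```text
clock: 7.12
tool_pos: [0.4742, 0.219, 0.0754]
orientation: [-179.9, -0.2, 14.1]
force: [-3.6, 7.3, 6.5]
opening: 0.0088
```

View pics/w6.png

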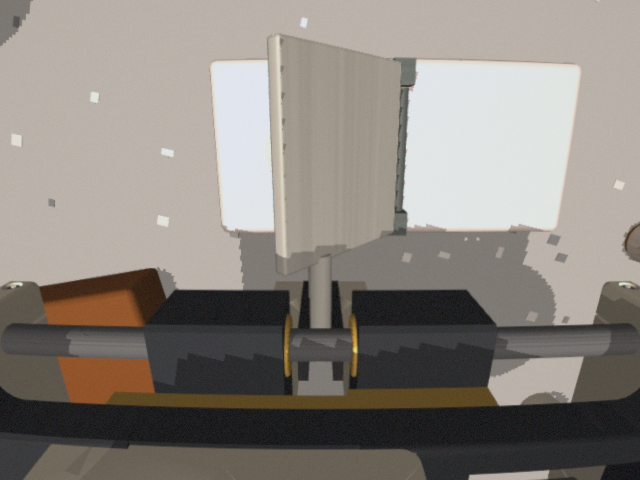

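```bash
python3 -m inch '[{"ax":0,"ay":0,"az":0,"dx":0,"dy":4,"dz":-3,"fingers":4},{"ax":0,"ay":0,"az":0,"dx":0,"dy":8,"dz":-5.4,"fingers":4},{"ax":0,"ay":0,"az":0,"dx":0,"dy":16.7,"dz":-9.4,"fingers":4},{"ax":0,"ay":0,"az":0,"dx":0,"dy":26,"dz":-11.9,"fingers":4},{"ax":0,"ay":0,"az":0,"dx":0,"dy":35.5,"dz":-13,"fingers":4},{"ax":0,"ay":0,"az":0,"dx":0,"dy":35.5,"dz":-13,"fingers":4}]'
```

```text
clock: 7.92
tool_pos: [0.4834, 0.1833, 0.089]
orientation: [-180.0, -0.2, 14.1]
force: [-1.8, 1.9, 11.9]
opening: 0.0088
```

```bash
python3 -m inch '[{"ax":0,"ay":0,"az":0,"dx":0,"dy":4,"dz":-1,"fingers":4},{"ax":0,"ay":0,"az":0,"dx":0,"dy":10,"dz":-0.5,"fingers":4},{"ax":0,"ay":0,"az":0,"dx":0,"dy":19,"dz":1.5,"fingers":4},{"ax":0,"ay":0,"az":0,"dx":0,"dy":28,"dz":5,"fingers":4},{"ax":0,"ay":0,"az":0,"dx":0,"dy":36.2,"dz":9.8,"fingers":4},{"ax":0,"ay":0,"az":0,"dx":0,"dy":36.2,"dz":9.8,"fingers":4}]'
```

```text
clock: 8.68
tool_pos: [0.4921, 0.1472, 0.0776]
orientation: [180.0, -0.1, 14.0]
force: [6.4, 2.2, 2.6]
opening: 0.0089
```

```bash
python3 -m inch '[{"ax":0,"ay":0,"az":0,"dx":0,"dy":3,"dz":2,"fingers":4},{"ax":0,"ay":0,"az":0,"dx":0,"dy":7.4,"dz":6.1,"fingers":4},{"ax":0,"ay":0,"az":0,"dx":0,"dy":13.7,"dz":13.3,"fingers":4},{"ax":0,"ay":0,"az":0,"dx":0,"dy":18.8,"dz":21.5,"fingers":4},{"ax":0,"ay":0,"az":0,"dx":0,"dy":22.6,"dz":30.3,"fingers":4},{"ax":0,"ay":0,"az":0,"dx":0,"dy":24.8,"dz":39.6,"fingers":4},{"ax":0,"ay":0,"az":0,"dx":0,"dy":25.3,"dz":44,"fingers":4},{"ax":0,"ay":0,"az":0,"dx":0,"dy":25.3,"dz":44,"fingers":4}]'
```

```text
clock: 9.68
tool_pos: [0.4979, 0.1226, 0.0332]
orientation: [180.0, -0.0, 14.1]
force: [7.5, -0.2, 0.5]
opening: 0.0093
```

```bash
python3 -c "
from h import *
s=snap('wrist','w7')
u=snap('scene');cv2.imwrite('pics/s7z.png',cv2.resize(u['image'][150:270,310:450],None,fx=5,fy=5,interpolation=cv2.INTER_CUBIC)[:,:,::-1])"
```

```text
(no output)
```

View pics/w7.png

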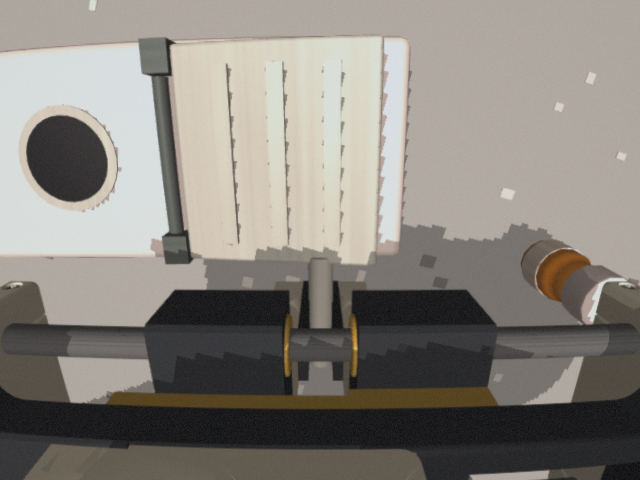

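View pics/s7z.png

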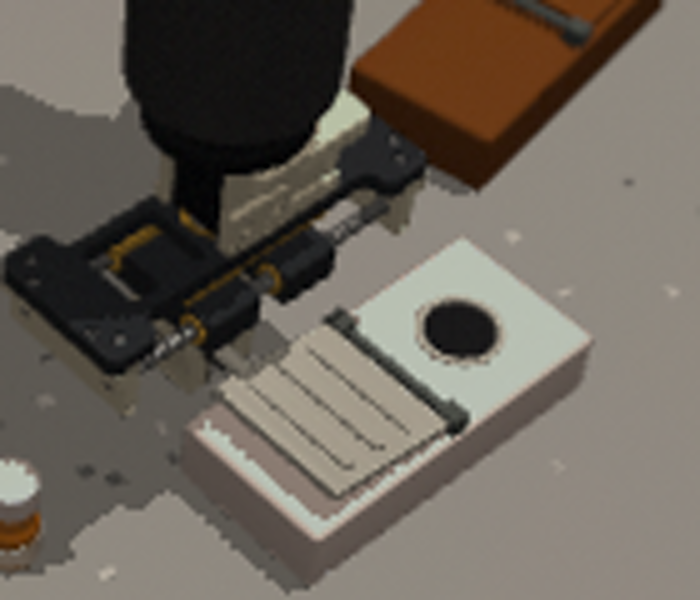

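The cover is nearly flat, with its ribbed face up and the lens open (about (68,158) in the wrist picture). I'll press down gently until it stops.

```bash
python3 -m inch '[{"ax":0,"ay":0,"az":0,"dx":-0.5,"dy":0.3,"dz":2,"fingers":4},{"ax":0,"ay":0,"az":0,"dx":-0.5,"dy":0.3,"dz":4,"fingers":4},{"ax":0,"ay":0,"az":0,"dx":-0.5,"dy":0.3,"dz":4,"fingers":4}]'
python3 -m inch '[{"ax":0,"ay":0,"az":0,"dx":0,"dy":0,"dz":2,"fingers":4},{"ax":0,"ay":0,"az":0,"dx":0,"dy":0,"dz":3,"fingers":4},{"ax":0,"ay":0,"az":0,"dx":0,"dy":0,"dz":3,"fingers":4}]'
```

```text
clock: 10.15
tool_pos: [0.4979, 0.1223, 0.0297]
orientation: [180.0, -0.1, 14.1]
force: [8.2, -0.5, 2.4]
opening: 0.0087
clock: 10.52
tool_pos: [0.4979, 0.1222, 0.0267]
orientation: [180.0, -0.1, 14.1]
force: [9.4, -1.7, 0.9]
opening: 0.0089
```

```bash
python3 -m inch '[{"ax":0,"ay":0,"az":0,"dx":-1,"dy":0,"dz":1.5,"fingers":4},{"ax":0,"ay":0,"az":0,"dx":-1,"dy":0,"dz":2.5,"fingers":4},{"ax":0,"ay":0,"az":0,"dx":-1,"dy":0,"dz":2.5,"fingers":4}]'
python3 -c "
from h import *
u=snap('scene');cv2.imwrite('pics/s8z.png',cv2.resize(u['image'][150:270,310:450],None,fx=5,fy=5,interpolation=cv2.INTER_CUBIC)[:,:,::-1])"
```

```text
clock: 10.9
tool_pos: [0.4979, 0.1223, 0.0251]
orientation: [180.0, -0.2, 14.1]
force: [9.1, -3.0, 8.4]
opening: 0.0091
```

View pics/s8z.png

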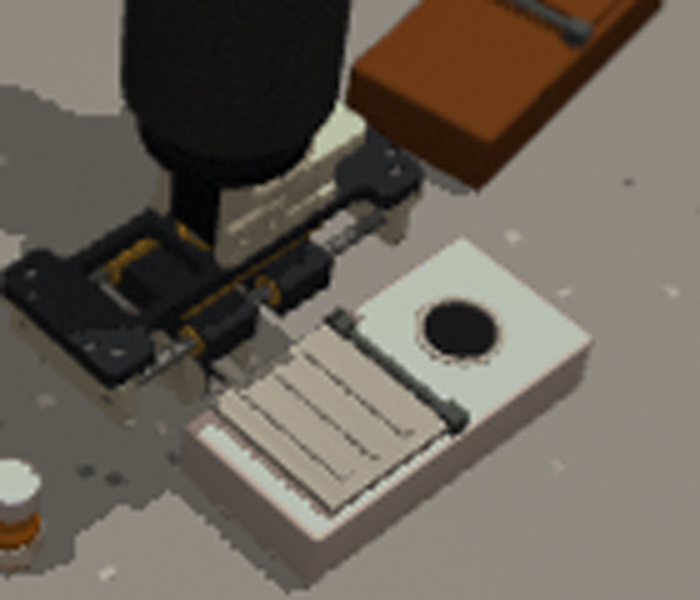

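Contact at 8 N upward, with the TCP near its expected height. One small extra press, then release and lift.

```bash
python3 -m inch '[{"ax":0,"ay":0,"az":0,"dx":0,"dy":0,"dz":1.5,"fingers":4},{"ax":0,"ay":0,"az":0,"dx":0,"dy":0,"dz":1.5,"fingers":4}]'
python3 -m inch '[{"ax":0,"ay":0,"az":0,"dx":0,"dy":0,"dz":0,"fingers":44},{"ax":0,"ay":0,"az":0,"dx":0,"dy":0,"dz":0,"fingers":44},{"ax":0,"ay":0,"az":0,"dx":0,"dy":0,"dz":0,"fingers":44},{"ax":0,"ay":0,"az":0,"dx":0,"dy":0,"dz":0,"fingers":44},{"ax":0,"ay":0,"az":0,"dx":0,"dy":0,"dz":0,"fingers":44}]'
python3 -m inch '[{"ax":0,"ay":0,"az":0,"dx":0,"dy":0,"dz":-10,"fingers":44},{"ax":0,"ay":0,"az":0,"dx":0,"dy":0,"dz":-40,"fingers":44},{"ax":0,"ay":0,"az":0,"dx":0,"dy":0,"dz":-80,"fingers":44},{"ax":0,"ay":0,"az":0,"dx":0,"dy":0,"dz":-130,"fingers":44},{"ax":0,"ay":0,"az":0,"dx":0,"dy":0,"dz":-170,"fingers":44},{"ax":0,"ay":0,"az":0,"dx":0,"dy":0,"dz":-185,"fingers":44},{"ax":0,"ay":0,"az":0,"dx":0,"dy":0,"dz":-185,"fingers":44}]'
python3 - <<'E'
from h import *
s=snap('wrist','w9'); u=snap('scene','s9'); t=snap('top','t9')
for n,z in dict(hinge=.046,lens=.041,tray_handle=.063,pocket=.035,ball_center=.045,rail_mid=0).items():
  for c,q in (('wrist',s),('top',t),('scene',u)):
    for r in landmark_of(n,c)[:2]: print(n,c,round(r['score'],2),np.round(r['position'],1),atz(q,r['position'],z).round(4))
E
```

```text
clock: 11.2
tool_pos: [0.4981, 0.1223, 0.0246]
orientation: [180.0, -0.2, 14.1]
force: [4.2, -2.7, 20.2]
opening: 0.0089
clock: 11.82
tool_pos: [0.4954, 0.1224, 0.0225]
orientation: [180.0, 0.0, 14.1]
force: [-0.3, -0.1, 1.2]
opening: 0.0439
clock: 12.7
tool_pos: [0.4959, 0.1228, 0.2089]
orientation: [-179.9, -0.1, 14.1]
force: [-0.2, 0.0, -1.1]
opening: 0.0441
hinge wrist 0.89 [250.2 137.6] [0.5479 0.197  0.046 ]
hinge wrist 0.81 [ 27.4 286.8] [0.3537 0.3911 0.046 ]
hinge scene 0.96 [390.1 223.2] [0.5488 0.1991 0.046 ]
hinge scene 0.74 [413.9 148. ] [0.3495 0.396  0.046 ]
lens wrist 0.89 [199.3 137.5] [0.5372 0.2411 0.041 ]
lens scene 0.75 [402.5 216.4] [0.5401 0.24   0.041 ]
lens scene 0.66 [420.4 140.3] [0.3261 0.4336 0.041 ]
tray_handle wrist 0.6 [455.8 204.6] [0.5379 0.0143 0.063 ]
tray_handle top 0.68 [405.9 243.6] [ 0.5501 -0.218   0.063 ]
tray_handle top 0.61 [387.3 244.4] [ 0.5469 -0.167   0.063 ]
tray_handle scene 0.81 [218.2 286.9] [ 0.553  -0.2255  0.063 ]
tray_handle scene 0.81 [193.  220.1] [ 0.3536 -0.2178  0.063 ]
pocket wrist 0.71 [630.3 222.1] [ 0.5629 -0.1761  0.035 ]
pocket top 0.93 [420.5 324.6] [ 0.3322 -0.2609  0.035 ]
pocket top 0.64 [389.3 241.3] [ 0.5608 -0.1769  0.035 ]
pocket scene 0.83 [241.4 289.3] [ 0.5616 -0.1804  0.035 ]
pocket scene 0.66 [178.1 232.1] [ 0.3487 -0.2581  0.035 ]
ball_center wrist 0.65 [639.  222.8] [ 0.565  -0.1761  0.045 ]
ball_center top 0.43 [389.  239.7] [ 0.5634 -0.1745  0.045 ]
ball_center scene 0.63 [243.9 286.7] [ 0.5642 -0.1745  0.045 ]
ball_center scene 0.37 [230.6 300.6] [ 0.5844 -0.2119  0.045 ]
rail_mid top 0.59 [397.3 245.4] [ 0.5558 -0.2052  0.    ]
rail_mid top 0.57 [492.  235.7] [ 0.5897 -0.4834  0.    ]
rail_mid scene 0.57 [228.6 299.3] [ 0.5513 -0.2107  0.    ]
```

View pics/w9.png

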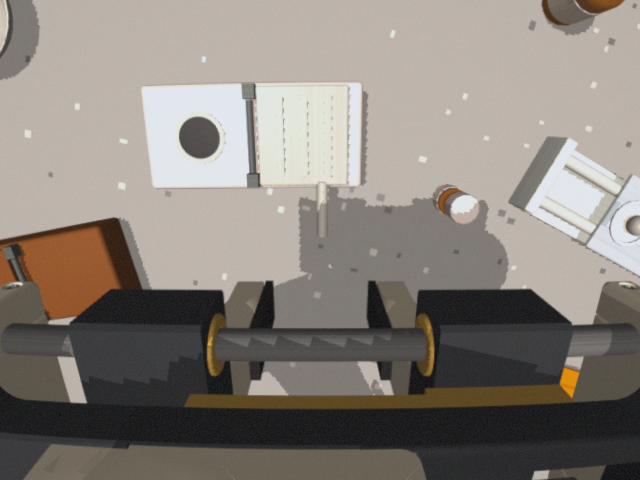

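View pics/s9.png

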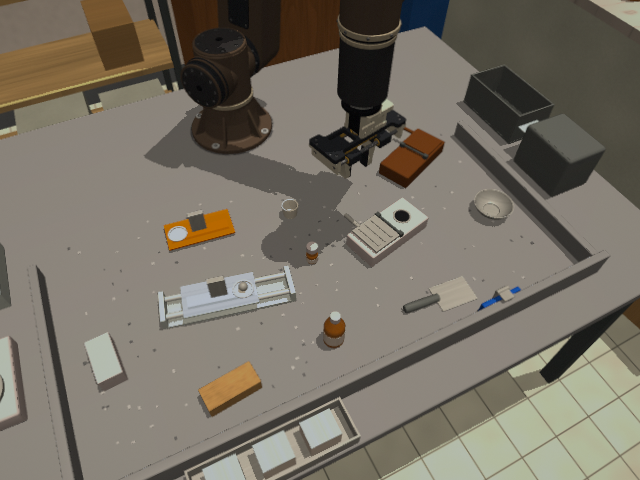

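The cover lies flat with its ribbed face up and the rod at (322,210). The lens is open at (199,138), which gives about (0.538, 0.2405). The bystanders have not moved. Next is the tray: look with yaw ≈ -100, offset so the wrist camera looks down on it.

```bash
python3 - <<'E'
from h import *
print(delta([.567,-.125,.21],-100,rpy0=[180,0,14.1]))
E
```

```text
{'a': array([  0. ,  -0. , 114.1]), 'd': array([  8.9, 257.4,  -2.2])}
```

```bash
python3 -m inch '[{"ax":0,"ay":0,"az":5,"dx":0,"dy":10,"dz":0,"fingers":50},{"ax":0,"ay":0,"az":15,"dx":1,"dy":35,"dz":0,"fingers":50},{"ax":0,"ay":0,"az":25,"dx":2,"dy":60,"dz":0,"fingers":50},{"ax":0,"ay":0,"az":35,"dx":3,"dy":85,"dz":0,"fingers":50},{"ax":0,"ay":0,"az":45,"dx":4,"dy":110,"dz":0,"fingers":50},{"ax":0,"ay":0,"az":55,"dx":4,"dy":132,"dz":0,"fingers":50},{"ax":0,"ay":0,"az":65,"dx":5,"dy":150,"dz":0,"fingers":50}]'
python3 -m inch '[{"ax":0,"ay":0,"az":10,"dx":20,"dy":8,"dz":0,"fingers":50},{"ax":0,"ay":0,"az":20,"dx":45,"dy":19,"dz":0,"fingers":50},{"ax":0,"ay":0,"az":30,"dx":70,"dy":30,"dz":0,"fingers":50},{"ax":0,"ay":0,"az":40,"dx":88,"dy":37,"dz":0,"fingers":50},{"ax":0,"ay":0,"az":49,"dx":99,"dy":42,"dz":0,"fingers":50},{"ax":0,"ay":0,"az":49,"dx":99,"dy":42,"dz":0,"fingers":50},{"ax":0,"ay":0,"az":49,"dx":99,"dy":42,"dz":0,"fingers":50}]'
python3 - <<'E'
from h import *
s=snap('wrist','w10')
for n,z in dict(tray_handle=.063,pocket=.035,ball_center=.045,rail_mid=0).items():
  for c,q in (('wrist',s),):
    for r in landmark_of(n,c)[:2]: print(n,c,round(r['score'],2),np.round(r['position'],1),atz(q,r['position'],z).round(4))
E
```

```text
clock: 14.62
tool_pos: [0.537, -0.0227, 0.2078]
orientation: [180.0, -0.0, -51.3]
force: [1.0, 0.0, 0.7]
opening: 0.0502
clock: 15.5
tool_pos: [0.5665, -0.1249, 0.2077]
orientation: [180.0, 0.0, -99.8]
force: [0.2, 0.1, 0.0]
opening: 0.0496
tray_handle wrist 0.93 [317.1  91.5] [ 0.5515 -0.2276  0.063 ]
tray_handle wrist 0.63 [565.5  76.6] [ 0.3546 -0.2093  0.063 ]
pocket wrist 0.95 [315.8 160.1] [ 0.5624 -0.1731  0.035 ]
pocket wrist 0.8 [549.4  22.7] [ 0.3493 -0.2552  0.035 ]
ball_center wrist 0.91 [310.9 159.9] [ 0.5662 -0.1749  0.045 ]
```

View pics/w10.png

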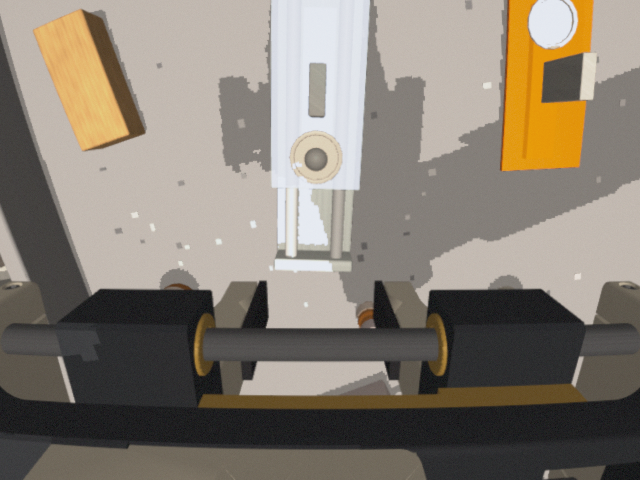

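The wrist picture shows the clear tray's +y end at row 188, the pocket ring at (316,157) with the ball inside at (316,159), and the fin at (317,90). I'll refine the pose.

```bash
python3 - <<'E'
from h import *
s=snap('wrist');im=s['image']
cv2.imwrite('pics/w10z.png',cv2.resize(im[0:280,250:390],None,fx=4,fy=4,interpolation=cv2.INTER_CUBIC)[:560,:,::-1] if 0 else cv2.resize(im[40:200,250:390],None,fx=3.7,fy=3.7,interpolation=cv2.INTER_CUBIC)[:,:,::-1])
for n in ('tray_handle','pocket'):
  for r in trace(n,'wrist')[:2]:
    m=r['mask'].astype(np.uint8);print(n,r['score'],r['bbox'],cv2.minAreaRect(np.argwhere(m)[:,::-1].astype(np.float32)))
E
```

```text
tray_handle 0.95 [320.5, 95.4, 101.0, 186.8] ((318.73541259765625, 94.05187225341797), (98.0738754272461, 189.48171997070312), 0.795723557472229)
tray_handle 0.86 [548.8, 85.5, 93.9, 171.1] ((549.0224609375, 85.06396484375), (91.9356918334961, 173.6702880859375), 2.405970573425293)
pocket 0.98 [318.2, 93.8, 99.9, 187.6] ((318.71783447265625, 94.098876953125), (98.00450134277344, 189.55755615234375), 0.784824550151825)
pocket 0.59 [548.9, 87.0, 98.1, 174.1] ((548.5424194335938, 85.54633331298828), (92.59748077392578, 174.78302001953125), 2.544804334640503)
```

View pics/w10z.png

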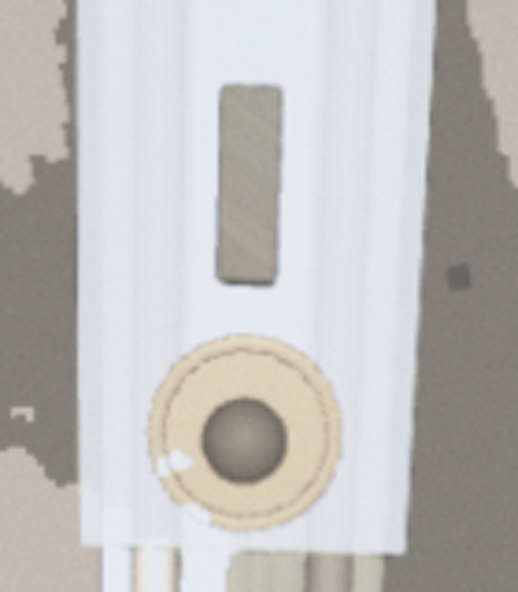

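```bash
python3 - <<'E'
from h import *
s=snap('wrist')
z=lambda a,b:(a/3.7+250-.35,b/3.7+40-.35)
F=np.array([atz(s,z(*p),.091) for p in [(220,86),(281,87),(277,282),(217,281)]])
print(F.mean(0),[np.linalg.norm(F[i]-F[(i+1)%4]).round(4) for i in range(4)])
d=(F[2]+F[3]-F[0]-F[1]);print('tray y dir',np.degrees(np.arctan2(d[1],d[0])))
P=atz(s,z(246,433),.038);B=atz(s,z(245,440),.045);print('pocket',P,'ball',B)
d=P-F.mean(0);print(np.linalg.norm(d[:2]),np.degrees(np.arctan2(d[1],d[0])))
L=[atz(s,z(*p),.035) for p in [(78,20),(81,540)]];Rr=[atz(s,z(*p),.035) for p in [(436,20),(407,550)]]
for a,b in(L,Rr): print('edge',np.degrees(np.arctan2((b-a)[1],(b-a)[0])))
E
```

```text
[ 0.551533   -0.22668755  0.091     ] [np.float64(0.0114), np.float64(0.0354), np.float64(0.0116), np.float64(0.0354)]
tray y dir 78.93740764121247
pocket [ 0.56154248 -0.17629268  0.038     ] ball [ 0.56186877 -0.17534882  0.045     ]
0.051379300536462856 78.76605748041665
edge 78.5909007629929
edge 78.56141424985312
```

```bash
python3 - <<'E'
from h import *
print(delta([.5515,-.2267,.045],-101.2,rpy0=[180,0,-99.9]),get_obs()['tool_pos'])
E
```

```text
{'a': array([-0. , -0. ,  1.3]), 'd': array([102.8,  -2.5, 162.8])} [ 0.56668238 -0.12495402  0.20781763]
```

```bash
python3 -m inch '[{"ax":0,"ay":0,"az":1.3,"dx":30,"dy":-1,"dz":0,"fingers":44},{"ax":0,"ay":0,"az":1.3,"dx":75,"dy":-2,"dz":0,"fingers":44},{"ax":0,"ay":0,"az":1.3,"dx":103,"dy":-2.5,"dz":5,"fingers":44},{"ax":0,"ay":0,"az":1.3,"dx":103,"dy":-2.5,"dz":30,"fingers":44},{"ax":0,"ay":0,"az":1.3,"dx":103,"dy":-2.5,"dz":60,"fingers":44},{"ax":0,"ay":0,"az":1.3,"dx":103,"dy":-2.5,"dz":85,"fingers":44},{"ax":0,"ay":0,"az":1.3,"dx":103,"dy":-2.5,"dz":95,"fingers":44},{"ax":0,"ay":0,"az":1.3,"dx":103,"dy":-2.5,"dz":95,"fingers":44}]'
python3 - <<'E'
from h import *
s=snap('wrist','w11');u=snap('scene','s11')
o=get_obs();print(delta([.5515,-.2267,.045],-101.2),o['tool_pos'])
print(proj(s,[.5515,-.2267,.091]))
cv2.imwrite('pics/s11z.png',cv2.resize(u['image'][200:340,140:320],None,fx=4,fy=4,interpolation=cv2.INTER_CUBIC)[:,:,::-1])
E
```

```text
clock: 16.95
tool_pos: [0.5512, -0.227, 0.1125]
orientation: [179.9, -0.0, -101.2]
force: [0.5, -0.4, -0.2]
opening: 0.0443
{'a': array([-0.08, -0.01, -0.02]), 'd': array([-0.3,  0.7, 68.8])} [ 0.55206754 -0.22713069  0.11378245]
[320.11794173 280.97419177]
```

View pics/w11.png

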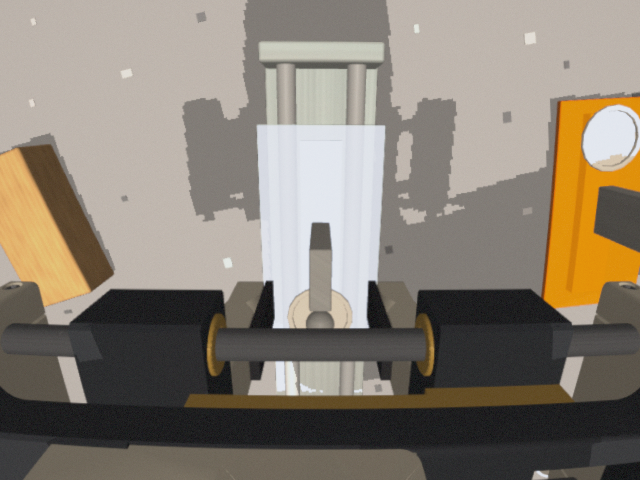

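View pics/s11z.png

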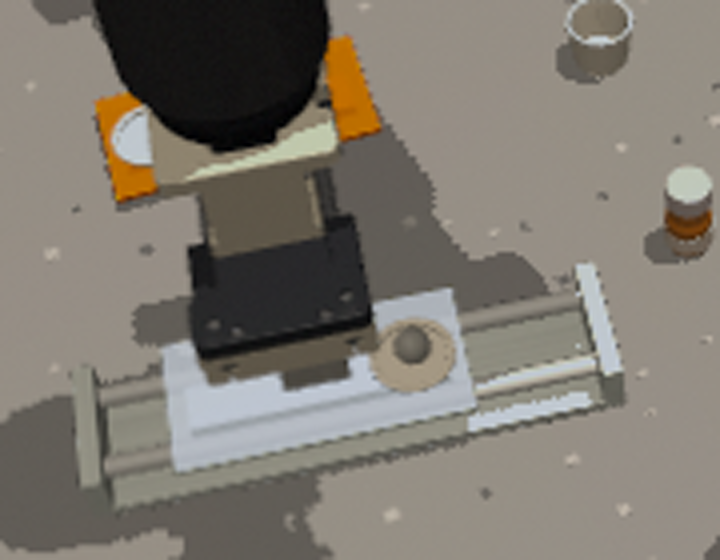

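The fin at column 320 is centred between the fingers. Descending the last 67 mm, then closing.

```bash
python3 -m inch '[{"ax":0,"ay":0,"az":0,"dx":0,"dy":0,"dz":15,"fingers":44},{"ax":0,"ay":0,"az":0,"dx":0,"dy":0,"dz":35,"fingers":44},{"ax":0,"ay":0,"az":0,"dx":0,"dy":0,"dz":53,"fingers":44},{"ax":0,"ay":0,"az":0,"dx":0,"dy":0,"dz":64,"fingers":44},{"ax":0,"ay":0,"az":0,"dx":0,"dy":0,"dz":68,"fingers":44},{"ax":0,"ay":0,"az":0,"dx":0,"dy":0,"dz":68,"fingers":44},{"ax":0,"ay":0,"az":0,"dx":0,"dy":0,"dz":68,"fingers":44}]'
python3 -m inch '[{"ax":0,"ay":0,"az":0,"dx":0,"dy":0,"dz":0,"fingers":30},{"ax":0,"ay":0,"az":0,"dx":0,"dy":0,"dz":0,"fingers":25},{"ax":0,"ay":0,"az":0,"dx":0,"dy":0,"dz":0,"fingers":20},{"ax":0,"ay":0,"az":0,"dx":0,"dy":0,"dz":0,"fingers":16},{"ax":0,"ay":0,"az":0,"dx":0,"dy":0,"dz":0,"fingers":13},{"ax":0,"ay":0,"az":0,"dx":0,"dy":0,"dz":0,"fingers":10},{"ax":0,"ay":0,"az":0,"dx":0,"dy":0,"dz":0,"fingers":6},{"ax":0,"ay":0,"az":0,"dx":0,"dy":0,"dz":0,"fingers":6}]'
python3 - <<'E'
from h import *
u=snap('scene');print(get_obs()['force'])
cv2.imwrite('pics/s12z.png',cv2.resize(u['image'][200:340,140:320],None,fx=4,fy=4,interpolation=cv2.INTER_CUBIC)[:,:,::-1])
E
```

```text
clock: 17.92
tool_pos: [0.5518, -0.2271, 0.0454]
orientation: [-179.9, 0.0, -101.2]
force: [-0.1, 0.3, -1.1]
opening: 0.044
clock: 18.92
tool_pos: [0.5514, -0.227, 0.0447]
orientation: [180.0, 0.0, -101.2]
force: [1.0, -0.0, -0.4]
opening: 0.0119
[ 0.90841048  0.30697779 -0.11502624]
```

View pics/s12z.png

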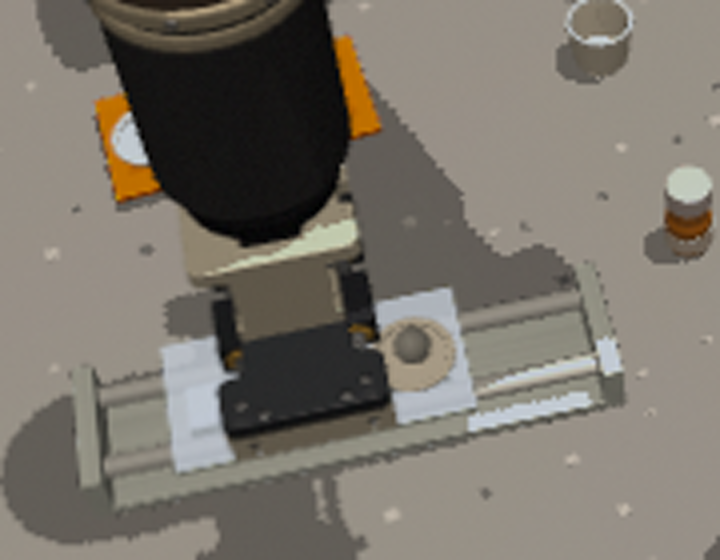

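Holding the fin at 11.9 mm. The ball is in the pocket at (412,343) in the zoomed picture. Gentle lift.

```bash
python3 -m inch '[{"ax":0,"ay":0,"az":0,"dx":0,"dy":0,"dz":-1,"fingers":6},{"ax":0,"ay":0,"az":0,"dx":0,"dy":0,"dz":-3,"fingers":6},{"ax":0,"ay":0,"az":0,"dx":0,"dy":0,"dz":-6,"fingers":6},{"ax":0,"ay":0,"az":0,"dx":0,"dy":0,"dz":-10,"fingers":6},{"ax":0,"ay":0,"az":0,"dx":0,"dy":0,"dz":-14,"fingers":6},{"ax":0,"ay":0,"az":0,"dx":0,"dy":0,"dz":-17,"fingers":6},{"ax":0,"ay":0,"az":0,"dx":0,"dy":0,"dz":-19,"fingers":6},{"ax":0,"ay":0,"az":0,"dx":0,"dy":0,"dz":-20,"fingers":6}]'
python3 - <<'E'
from h import *
u=snap('scene');print(get_obs()['force'])
cv2.imwrite('pics/s13z.png',cv2.resize(u['image'][200:340,140:320],None,fx=4,fy=4,interpolation=cv2.INTER_CUBIC)[:,:,::-1])
E
```

```text
clock: 19.98
tool_pos: [0.5514, -0.227, 0.0649]
orientation: [-180.0, 0.0, -101.2]
force: [0.4, -0.7, -2.4]
opening: 0.0123
[ 0.76581439 -0.04963922 -2.28363526]
```

View pics/s13z.png

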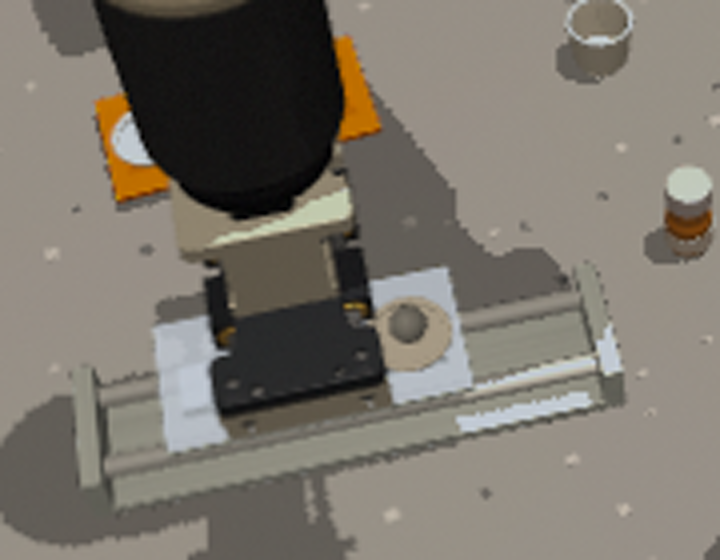

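```bash
python3 -m inch '[{"ax":0,"ay":0,"az":0,"dx":0,"dy":0,"dz":-2,"fingers":6},{"ax":0,"ay":0,"az":0,"dx":0,"dy":0,"dz":-8,"fingers":6},{"ax":0,"ay":0,"az":0,"dx":0,"dy":0,"dz":-17,"fingers":6},{"ax":0,"ay":0,"az":0,"dx":0,"dy":0,"dz":-28,"fingers":6},{"ax":0,"ay":0,"az":0,"dx":0,"dy":0,"dz":-40,"fingers":6},{"ax":0,"ay":0,"az":0,"dx":0,"dy":0,"dz":-52,"fingers":6},{"ax":0,"ay":0,"az":0,"dx":0,"dy":0,"dz":-61,"fingers":6},{"ax":0,"ay":0,"az":0,"dx":0,"dy":0,"dz":-66,"fingers":6}]'
python3 - <<'E'
from h import *
u=snap('scene','s14');t=snap('top','t14');w=snap('wrist','w14');o=get_obs();print(o['tool_pos'],o['orientation'])
cv2.imwrite('pics/s14z.png',cv2.resize(u['image'][200:340,140:320],None,fx=4,fy=4,interpolation=cv2.INTER_CUBIC)[:,:,::-1])
# target TCP: pocket over lens, same yaw
th=np.radians(78.8)
lens=np.array([.5378,.2405]);tcp=lens-.052*np.array([np.cos(th),np.sin(th)])
print(tcp,delta([tcp[0],tcp[1],.131],-101.2))
E
```

```text
clock: 21.02
tool_pos: [0.5515, -0.227, 0.1315]
orientation: [-180.0, 0.0, -101.2]
force: [-0.4, 0.1, -2.3]
opening: 0.0118
[ 0.55136855 -0.22699884  0.13083818] [-1.79989007e+02  4.50314263e-03 -1.01242484e+02]
[0.52769981 0.18949033] {'a': array([-0.01,  0.  , -0.04]), 'd': array([-4.039e+02,  1.044e+02, -2.000e-01])}
```

View pics/s14z.png

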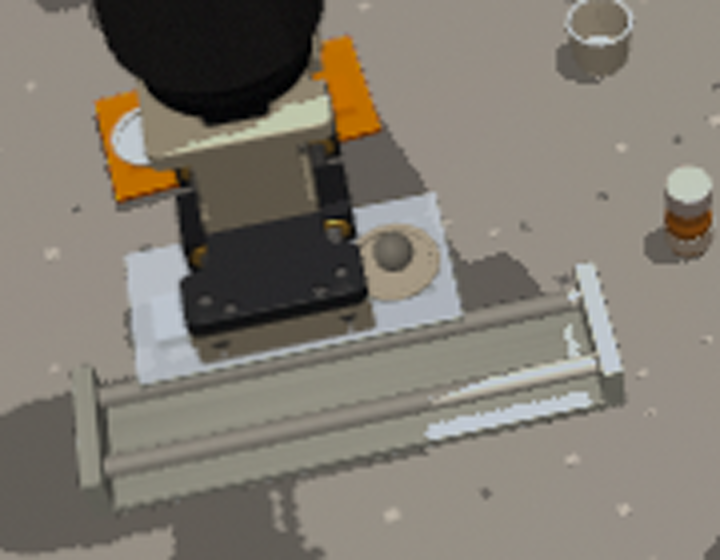

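View pics/w14.png

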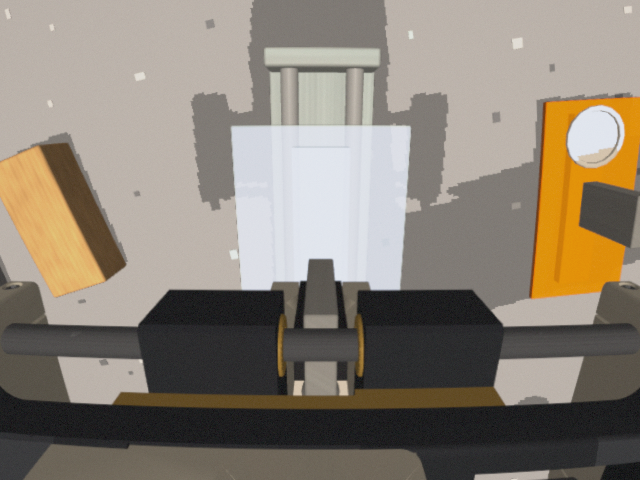

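The tray is lifted and looks level, with the ball at (392,251) in the zoom, still in the pocket. Slow transit at about 90 mm/s with soft ramps.

```bash
python3 -m inch '[{"ax":0,"ay":0,"az":0,"dx":-1,"dy":0.2,"dz":0,"fingers":6},{"ax":0,"ay":0,"az":0,"dx":-3,"dy":0.8,"dz":0,"fingers":6},{"ax":0,"ay":0,"az":0,"dx":-7,"dy":1.8,"dz":0,"fingers":6},{"ax":0,"ay":0,"az":0,"dx":-12.5,"dy":3.2,"dz":0,"fingers":6},{"ax":0,"ay":0,"az":0,"dx":-19.5,"dy":5,"dz":0,"fingers":6},{"ax":0,"ay":0,"az":0,"dx":-28,"dy":7.2,"dz":0,"fingers":6},{"ax":0,"ay":0,"az":0,"dx":-37.8,"dy":9.8,"dz":0,"fingers":6},{"ax":0,"ay":0,"az":0,"dx":-48.4,"dy":12.5,"dz":0,"fingers":6}]'
python3 -m inch '[{"ax":0,"ay":0,"az":0,"dx":-10.6,"dy":2.8,"dz":0,"fingers":6},{"ax":0,"ay":0,"az":0,"dx":-21.3,"dy":5.5,"dz":0,"fingers":6},{"ax":0,"ay":0,"az":0,"dx":-32,"dy":8.2,"dz":0,"fingers":6},{"ax":0,"ay":0,"az":0,"dx":-42.6,"dy":11,"dz":0,"fingers":6},{"ax":0,"ay":0,"az":0,"dx":-53.2,"dy":13.8,"dz":0,"fingers":6},{"ax":0,"ay":0,"az":0,"dx":-63.9,"dy":16.5,"dz":0,"fingers":6},{"ax":0,"ay":0,"az":0,"dx":-74.5,"dy":19.2,"dz":0,"fingers":6},{"ax":0,"ay":0,"az":0,"dx":-85.2,"dy":22,"dz":0,"fingers":6}]'
python3 -m inch '[{"ax":0,"ay":0,"az":0,"dx":-10.6,"dy":2.8,"dz":0,"fingers":6},{"ax":0,"ay":0,"az":0,"dx":-21.3,"dy":5.5,"dz":0,"fingers":6},{"ax":0,"ay":0,"az":0,"dx":-32,"dy":8.2,"dz":0,"fingers":6},{"ax":0,"ay":0,"az":0,"dx":-42.6,"dy":11,"dz":0,"fingers":6},{"ax":0,"ay":0,"az":0,"dx":-53.2,"dy":13.8,"dz":0,"fingers":6},{"ax":0,"ay":0,"az":0,"dx":-63.9,"dy":16.5,"dz":0,"fingers":6},{"ax":0,"ay":0,"az":0,"dx":-74.5,"dy":19.2,"dz":0,"fingers":6},{"ax":0,"ay":0,"az":0,"dx":-85.2,"dy":22,"dz":0,"fingers":6}]'
python3 -c "
from h import *
snap('scene','s15')"
```

```text
clock: 22.18
tool_pos: [0.5485, -0.1763, 0.1308]
orientation: [-180.0, 0.0, -101.2]
force: [0.7, 0.3, -3.0]
opening: 0.0116
clock: 23.18
tool_pos: [0.5435, -0.0885, 0.1308]
orientation: [180.0, -0.0, -101.2]
force: [0.2, 0.3, -2.5]
opening: 0.0121
clock: 24.18
tool_pos: [0.5386, -0.0007, 0.1308]
orientation: [-180.0, -0.0, -101.2]
force: [-0.5, 0.7, -2.0]
opening: 0.0119
```

View pics/s15.png

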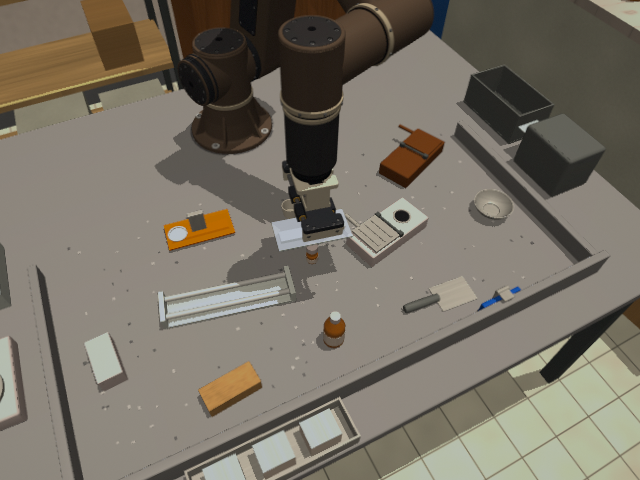

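The tray is passing above the vial. The pocket is hidden behind the gripper here. Continuing, then slowing down.

```bash
python3 -m inch '[{"ax":0,"ay":0,"az":0,"dx":-10.6,"dy":2.8,"dz":0,"fingers":6},{"ax":0,"ay":0,"az":0,"dx":-21.3,"dy":5.5,"dz":0,"fingers":6},{"ax":0,"ay":0,"az":0,"dx":-32,"dy":8.2,"dz":0,"fingers":6},{"ax":0,"ay":0,"az":0,"dx":-42.6,"dy":11,"dz":0,"fingers":6},{"ax":0,"ay":0,"az":0,"dx":-53.2,"dy":13.8,"dz":0,"fingers":6},{"ax":0,"ay":0,"az":0,"dx":-63.9,"dy":16.5,"dz":0,"fingers":6},{"ax":0,"ay":0,"az":0,"dx":-74.5,"dy":19.2,"dz":0,"fingers":6},{"ax":0,"ay":0,"az":0,"dx":-85.2,"dy":22,"dz":0,"fingers":6}]'
python3 -m inch '[{"ax":0,"ay":0,"az":0,"dx":-10.6,"dy":2.8,"dz":0,"fingers":6},{"ax":0,"ay":0,"az":0,"dx":-21.3,"dy":5.5,"dz":0,"fingers":6},{"ax":0,"ay":0,"az":0,"dx":-31.5,"dy":8.1,"dz":0,"fingers":6},{"ax":0,"ay":0,"az":0,"dx":-41.2,"dy":10.6,"dz":0,"fingers":6},{"ax":0,"ay":0,"az":0,"dx":-50.3,"dy":13,"dz":0,"fingers":6},{"ax":0,"ay":0,"az":0,"dx":-58.8,"dy":15.2,"dz":0,"fingers":6},{"ax":0,"ay":0,"az":0,"dx":-66.6,"dy":17.2,"dz":0,"fingers":6},{"ax":0,"ay":0,"az":0,"dx":-73.6,"dy":19,"dz":0,"fingers":6}]'
python3 - <<'E'
from h import *
print(get_obs()['tool_pos'],delta([.5277,.1895,.131],-101.2))
E
```

```text
clock: 25.22
tool_pos: [0.5336, 0.0872, 0.1307]
orientation: [180.0, -0.0, -101.2]
force: [-0.5, -0.0, -1.5]
opening: 0.0117
clock: 26.22
tool_pos: [0.5293, 0.1628, 0.1308]
orientation: [-180.0, -0.0, -101.2]
force: [0.6, -0.0, -2.5]
opening: 0.0117
[0.52932052 0.16283638 0.13075614] {'a': array([-0.  , -0.  , -0.04]), 'd': array([-25.8,   6.8,  -0.2])}
```

```bash
python3 -m inch '[{"ax":0,"ay":0,"az":0,"dx":-6,"dy":1.6,"dz":0,"fingers":6},{"ax":0,"ay":0,"az":0,"dx":-11.3,"dy":3,"dz":0,"fingers":6},{"ax":0,"ay":0,"az":0,"dx":-15.5,"dy":4.1,"dz":0,"fingers":6},{"ax":0,"ay":0,"az":0,"dx":-19,"dy":5,"dz":0,"fingers":6},{"ax":0,"ay":0,"az":0,"dx":-21.7,"dy":5.8,"dz":0,"fingers":6},{"ax":0,"ay":0,"az":0,"dx":-23.5,"dy":6.2,"dz":0,"fingers":6},{"ax":0,"ay":0,"az":0,"dx":-24.5,"dy":6.5,"dz":0,"fingers":6},{"ax":0,"ay":0,"az":0,"dx":-25,"dy":6.6,"dz":0,"fingers":6}]'
python3 -m inch '[{"ax":0,"ay":0,"az":0,"dx":0,"dy":0,"dz":0,"fingers":6},{"ax":0,"ay":0,"az":0,"dx":0,"dy":0,"dz":0,"fingers":6},{"ax":0,"ay":0,"az":0,"dx":0,"dy":0,"dz":0,"fingers":6},{"ax":0,"ay":0,"az":0,"dx":0,"dy":0,"dz":0,"fingers":6}]'
python3 - <<'E'
from h import *
u=snap('scene');t=snap('top');w=snap('wrist','w16')
cv2.imwrite('pics/s16z.png',cv2.resize(u['image'][130:270,320:460],None,fx=4,fy=4,interpolation=cv2.INTER_CUBIC)[:,:,::-1])
cv2.imwrite('pics/t16z.png',cv2.resize(t['image'][200:300,190:310],None,fx=5,fy=5,interpolation=cv2.INTER_CUBIC)[:,:,::-1])
for c,q in(('scene',u),('top',t)):
  print(c,'exp pocket',proj(q,[.5378,.2405,.121]),'lens',proj(q,[.5378,.2405,.041]),'ball',proj(q,[.5378,.2405,.131]))
  for n in('pocket','ball_center'):
    for r in landmark_of(n,c)[:2]:print(n,c,r)
E
```

```text
clock: 27.22
tool_pos: [0.5277, 0.1882, 0.1308]
orientation: [180.0, 0.0, -101.2]
force: [-0.6, 0.4, -1.7]
opening: 0.0118
clock: 27.72
tool_pos: [0.5277, 0.1881, 0.1308]
orientation: [-180.0, -0.0, -101.2]
force: [0.7, -0.4, -2.3]
opening: 0.0118
scene exp pocket [407.18527632 192.7128461 ] lens [402.15699773 215.66656258] ball [407.85173047 189.66438885]
pocket scene {'position': [179.0, 231.3], 'score': 0.81}
pocket scene {'position': [407.9, 193.2], 'score': 0.63}
top exp pocket [233.81117175 241.05645544] lens [238.96947889 246.28982108] ball [233.11889703 240.35380116]
pocket top {'position': [418.2, 325.6], 'score': 0.97}
pocket top {'position': [233.4, 242.0], 'score': 0.57}
ball_center top {'position': [325.8, 251.1], 'score': 0.53}
```

View pics/s16z.png

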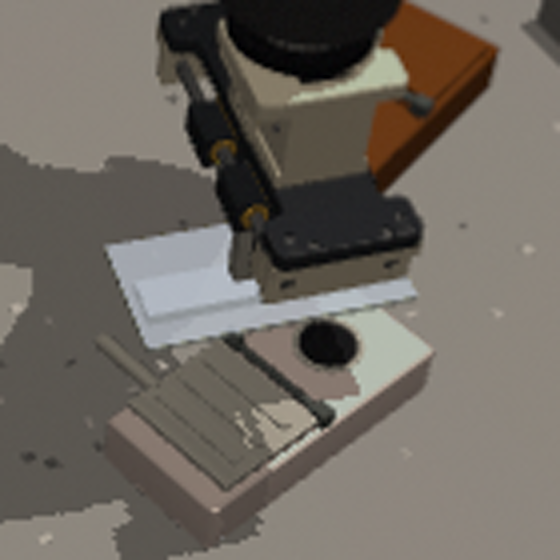

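View pics/t16z.png

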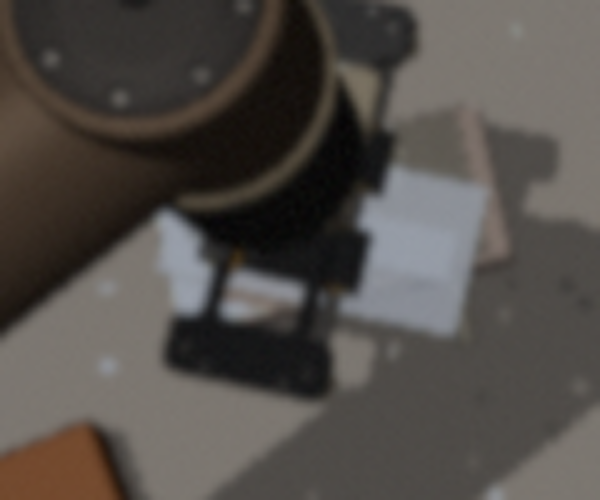

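View pics/w16.png

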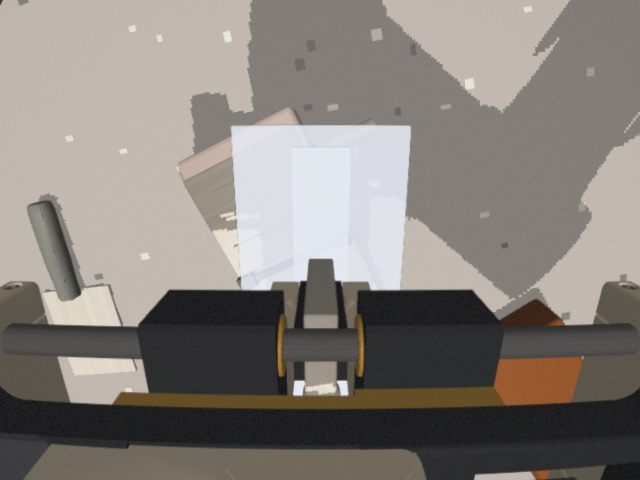

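The TCP is about 1.4 mm short in y, and the gripper hides the pocket from both fixed cameras. There is time left, so I'll swing the tray 45° about the pocket itself, which leaves the ball undisturbed, to bring it into the scene camera's view. The same move corrects the 1.4 mm.

```bash
python3 -m inch '[{"ax":0,"ay":0,"az":1,"dx":-0.2,"dy":0.9,"dz":0,"fingers":6},{"ax":0,"ay":0,"az":3,"dx":-0.4,"dy":2.7,"dz":0,"fingers":6},{"ax":0,"ay":0,"az":6,"dx":-0.9,"dy":5.5,"dz":0,"fingers":6},{"ax":0,"ay":0,"az":10,"dx":-1.6,"dy":9.2,"dz":0,"fingers":6},{"ax":0,"ay":0,"az":14,"dx":-2.5,"dy":12.8,"dz":0,"fingers":6},{"ax":0,"ay":0,"az":18,"dx":-3.7,"dy":16.4,"dz":0,"fingers":6},{"ax":0,"ay":0,"az":22,"dx":-5.2,"dy":19.8,"dz":0,"fingers":6},{"ax":0,"ay":0,"az":26,"dx":-6.7,"dy":23.1,"dz":0,"fingers":6}]'
python3 -m inch '[{"ax":0,"ay":0,"az":4,"dx":-0.1,"dy":3.6,"dz":0,"fingers":6},{"ax":0,"ay":0,"az":8,"dx":-0.5,"dy":7.2,"dz":0,"fingers":6},{"ax":0,"ay":0,"az":12,"dx":-1.1,"dy":10.8,"dz":0,"fingers":6},{"ax":0,"ay":0,"az":15,"dx":-1.8,"dy":13.5,"dz":0,"fingers":6},{"ax":0,"ay":0,"az":17,"dx":-2.3,"dy":15.2,"dz":0,"fingers":6},{"ax":0,"ay":0,"az":18.5,"dx":-2.7,"dy":16.5,"dz":0,"fingers":6},{"ax":0,"ay":0,"az":19,"dx":-2.8,"dy":16.9,"dz":0,"fingers":6},{"ax":0,"ay":0,"az":19,"dx":-2.8,"dy":16.9,"dz":0,"fingers":6}]'
python3 -m inch '[{"ax":0,"ay":0,"az":0,"dx":0,"dy":0,"dz":0,"fingers":6},{"ax":0,"ay":0,"az":0,"dx":0,"dy":0,"dz":0,"fingers":6},{"ax":0,"ay":0,"az":0,"dx":0,"dy":0,"dz":0,"fingers":6},{"ax":0,"ay":0,"az":0,"dx":0,"dy":0,"dz":0,"fingers":6}]'
python3 - <<'E'
from h import *
u=snap('scene','s17')
cv2.imwrite('pics/s17z.png',cv2.resize(u['image'][130:270,320:460],None,fx=4,fy=4,interpolation=cv2.INTER_CUBIC)[:,:,::-1])
o=get_obs();print(o['tool_pos'],o['orientation'])
y=np.radians(o['orientation'][2]);print('pocket calc',o['tool_pos'][:2]-.052*np.array([np.cos(y),np.sin(y)]))
for c,q in(('scene',u),):
  print(c,'exp pocket',proj(q,[.5378,.2405,.121]),'lens',proj(q,[.5378,.2405,.041]),'ball',proj(q,[.5378,.2405,.131]))
  for n in('pocket','ball_center','tray_handle'):
    for r in landmark_of(n,c)[:2]:print(n,c,r)
E
```

```text
clock: 29.08
tool_pos: [0.5062, 0.1993, 0.1308]
orientation: [-180.0, 0.0, -127.4]
force: [0.8, -0.4, -1.9]
opening: 0.012
clock: 30.08
tool_pos: [0.4946, 0.2117, 0.1308]
orientation: [180.0, 0.0, -146.2]
force: [-0.3, -0.3, -1.6]
opening: 0.0117
clock: 30.58
tool_pos: [0.4946, 0.2117, 0.1307]
orientation: [180.0, -0.0, -146.2]
force: [0.7, 0.8, -1.1]
opening: 0.0119
[0.49460734 0.21165489 0.13075007] [ 1.79999679e+02 -1.21832713e-03 -1.46240432e+02]
pocket calc [0.53783893 0.24055176]
scene exp pocket [407.18527632 192.7128461 ] lens [402.15699773 215.66656258] ball [407.85173047 189.66438885]
pocket scene {'position': [407.9, 191.7], 'score': 0.97}
pocket scene {'position': [175.6, 230.6], 'score': 0.88}
ball_center scene {'position': [231.6, 390.1], 'score': 0.6}
ball_center scene {'position': [408.0, 188.3], 'score': 0.59}
tray_handle scene {'position': [195.9, 221.6], 'score': 0.77}
tray_handle scene {'position': [387.8, 175.8], 'score': 0.57}
```

View pics/s17z.png

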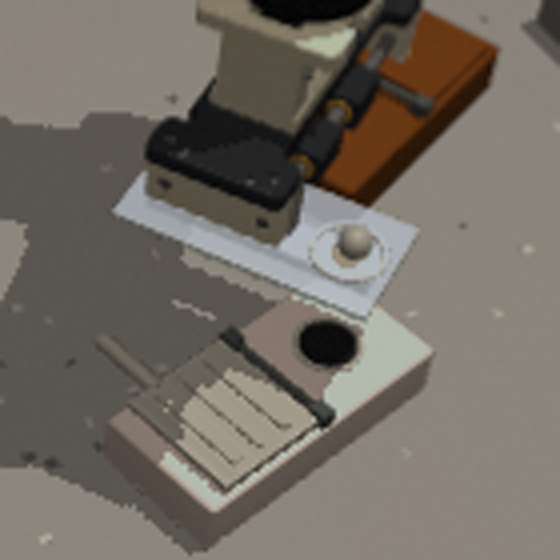

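The ball sits in the pocket at zoom (354,243). The pocket ring is at about (407,192), where I predicted it. Next, a quick level check using the tray's corners, and a still check.

```bash
python3 - <<'E'
from h import *
u=snap('scene','s18')
o=get_obs();a=np.radians(o['orientation'][2]+180);Y=np.array([np.cos(a),np.sin(a)]);X=np.array([Y[1],-Y[0]]);c=o['tool_pos'][:2]
for sx,sy in((1,1),(-1,1),(1,-1),(-1,-1)):
  p=proj(u,np.r_[c+sx*.04*X+sy*.08*Y,.121]);print(sx,sy,p.round(1),'zoom',((p-[320,130])*4+1.5).round(0))
print(o['tool_pos'],np.abs(o['qvel']).max(),o['clock'],o['moment'])
for n in ('vial_mid','dose_cup_mid','bottle_mid','carton_mid','spatula_grip','dish_mid','ampoule_box_mid'):
  print(n,[np.round(r['position']) for r in landmark_of(n,'scene')[:1]])
E
```

```text
1 1 [411.6 208.7] zoom [368. 316.]
-1 1 [425.3 186.4] zoom [423. 227.]
1 -1 [347.9 182.3] zoom [113. 211.]
-1 -1 [363.5 161.8] zoom [175. 129.]
[0.49462742 0.21167731 0.13076075] 0.09129971421977763 30.825 [ 0.02723522 -0.11758291  0.0071381 ]
vial_mid [array([311., 256.])]
dose_cup_mid [array([288., 206.])]
bottle_mid [array([334., 329.])]
carton_mid [array([234., 390.])]
spatula_grip [array([423., 300.])]
dish_mid [array([492., 212.])]
ampoule_box_mid [array([106., 361.])]
```

View pics/s18.png

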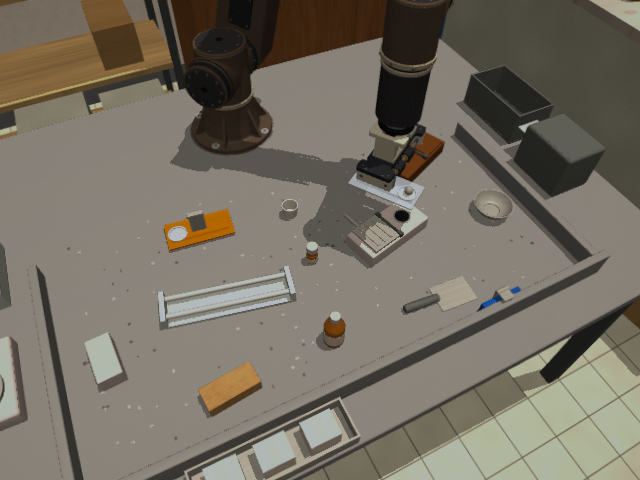

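The level-tray model matches the three visible corners to about 1 px. The ball is in the pocket, the arm is still and the bystanders are unmoved. Handing in.

```bash
python3 -c "
from plant import *
print(close_job())"
```

```text
the job is handed in; nothing more can be done
None
```

The cover plate is flipped flat with its ribbed face up and the lens open. The gripper is holding the tray level over the lens with the ball still in its pocket. I handed the job in at about 31 s of the 64 s allowed.

- **Cover:** I pinched the rod, swung it through its arc and pressed it down until it stopped (about 20 N) before letting go. Partway through the swing my path was slightly inside the true arc. The wrist force reached about 34 N, and I shifted outward to relieve it.
- **Tray position:** The pocket works out at (0.538, 0.2405), which matches the measured lens centre to about a millimetre. It is about 80 mm above the lens.
- **Tray level:** Its three visible corners are within about 1 px of a level-tray model.
- **Extra turn at the end:** The gripper first hid the pocket from both fixed cameras, so I turned the tray 45° about the pocket to see it. That let me confirm the ball was in place.
- **Bystanders:** The bystanders and the two look-alikes look unmoved in the last picture.
- **Checks that failed or disagreed:** My first move call was refused because the rows lacked some keys, and nothing moved. The networks' top hits were sometimes look-alikes, or the carton for the ball, so I used only the hits that agreed with the pictures.

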